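Balance the rover's camera mast in front of the calibration board

ROBOT

A 6-joint arm with a two-finger parallel gripper is mounted at the origin on the work surface. World frame = base frame: x ahead of the robot, y to its left, z up, the work surface at z = 0. Lengths are in mm, angles in rad, forces in N, time in s.
With the tool pointing down it reaches from about 275 to 1000 mm from the base axis. Payload 8.4 kg.
Tool frame: the origin (TCP) lies at the very end of the fingers, on their centre line; the grasp point (between the pads) lies 19 mm behind it; z points along the fingers, y is the line along which they close (so a half turn about z gives the same grasp; the last joint's range is limited). The gripper opens to 85 mm and grips with 20 to 120 N. Pads are 22 mm wide; open, the fingers measure 114 mm over their backs; the gripper's body (76 mm by 85 mm) begins 54 mm behind the grasp point. The pads swing forward as they close: fully open they stand 13 mm farther back than shut.
Start: joints at [1.292, 0.353, 1.633, -0, 1.155, -0.002], TCP at [170.798, 601.212, 196.681] pointing down, gripper open.
Joint ranges: [-2.63, 2.63], [-0.92, 2.1], [0.06, 2.66], [-1.3, 4.44], [0, 2.69], [-3.02, 3.02]. Speed limits (rad/s): [2.22, 2.22, 2.79, 3.14, 3.14, 3.14].

INTERFACE

Orientations are given as [roll, pitch, yaw] about the fixed x, y, z axes, in that order (R = Rz(yaw) Ry(pitch) Rx(roll)).
In Python, from rig import telemetry, imaging, r gives the robot as it stands. The module is installed in compiled form; this text tells all that it offers.
- The arm moves only by the tool step_arm, never from a script. Its argument "moves" is a list of rows, each a list of 3 entries, a list of its own where there are three numbers: the turn, a rotation vector about the tool's x, y, z scaled (see below), then the shift along the tool's x, y, z scaled (see below), then the opening, from -1 (shut) to 1 (fully open). A call has 1 to 8 rows; each row is the pose to reach, as a shift and turn from the pose commanded when the call began, along the tool's axes at that moment; what a row does not reach only later rows make up. The controller multiplies each number of a shift by 200 mm and each number of a turn by 45 degrees. A row lasts 1/10 s, in which the tool goes at most 50 mm and 8.59 degrees, less where a joint would pass 70% of its speed; a pose out of reach is approached as far as the arm can. A call with a number of a shift or a turn outside -1 to 1 is refused whole. A call with a gripper value outside its range is refused whole. The fingers move at their own pace and stop on an object; "squeeze" is the grip in N (left out, the last holds). Time passes only in rows, so rows that repeat a pose let the fingers close. It gives the time, the measured TCP pose, the force, the opening and the grip force at its end, in the units of the state.
- telemetry.sense(): the state, without advancing time (a new reading comes with each control period).
- imaging.grab_frame(name): name is "scene" or "top" or "wrist"; returns the picture (400x640x3 uint8, red, green, blue); there is no depth.
- imaging.calibration(name): a dict with "fx", "fy", "cx", "cy" (pixels), "dist_coeffs" ([k1, k2, p1, p2, k3] as OpenCV has them; the pictures are not rectified), "cam_to_world" (4x4, takes a point from camera to world coordinates). Camera axes: x right, y up, looking along -z (the intrinsics and any distortion apply to the point x, -y, -z); pixel columns grow to the right and rows downward; lengths in mm; the calibration is good to about 2 mm. A picture is of the moment at which its call begins: read the wrist's pose just before it. calibration takes no time and is no camera call; for the wrist camera it gives the pose at the moment of the call.
- r.sign_off(): hands the job in; it is judged then, once.
Trained networks look in the newest picture that a camera, given by its name, has taken for a name from the list of things; names that differ only in an ending like _2 or _b are one class to them, and where a whole thing is asked for, a point or a joint stands for the part that bears it (a point fixed in the world has none). Each returns a list of dicts, best first, with "conf" (0 to 1); they miss things now and then, are a little off and sometimes report something else, mostly with a low value. They report only what shows in the picture. A call takes as long as a camera call.
- imaging.recognise(camera, name): "extent" ([left, top, width, height] in pixels, round what is visible of it).
- imaging.mark_of(camera, name): "xy" ([column, row] in pixels: a listed point, or the origin of a listed thing).
The state is a dict: "clock": time; "qpos": joint angles; "qvel": joint speeds; "joint_efforts": joint torques, N m; "eef_pos": TCP position; "tcp_rot": TCP orientation; "contact_force": force on the tool from outside, world axes, zero at the start; "wrist_torque": the same for the moment, N m; "opening": opening from 0.0 (shut) to 1.0 (fully open); "grasp_force": force on a finger pad.
Only numpy, scipy, OpenCV 4.12 (cv2) and the standard library are available. Lean on these libraries where they do the work, as an engineer would, in place of code of your own. Each camera call takes 0.05 s, during which the arm holds its last target. There are 200 camera calls.

TASK

The rover's swinging camera mast is top-heavy and has flopped onto its stop: lift the rover a little by its orange handle, tip it fore and aft to bring the mast upright, and only then carry it to the chequered calibration board, keeping the mast up. Hold it with the lens 200 mm in front of the middle of the board and pointing squarely at it, mast upright, for at least 7 seconds while the camera calibrates, then finish while still holding it there with the mast standing as still as you can. Touch the rover only by its body or handle, never the mast or camera, do not throw the mast about or tip the rover right over, and leave the other things on the bench where they are.

Things in the scene. Friction and masses are not known exactly. Their poses are not given: they have to be found in the camera images.
- rover: Robot car: two blue decks 260 mm long (x), 105 wide (y), top at z = 84 mm; four fixed 66 mm tyres, 164 mm wide over all; 0.45 kg nominal without the mast. Origin under its centre at the bottom of the tyres; x forwards, y to its left, z up. It starts standing, pointing roughly along the world's +y, handle on the robot's side, mast on the far side.
- handle (a point): Middle of the orange carry handle: a bar 120 mm long along the rover's x, 16 wide (y), 24 tall (z), on posts at its ends (96 mm clear between them), 31 mm free below it; at (0, 30, 127) mm in the rover's frame, axes as the rover's.
- mast (a joint): Angle (rad) of the mast on the rover: 0 square to the decks, positive leaning forwards (about the rover's +y); stops at -0.42 and 0.42, starts on 0.42. A spring of 0.013 N m/rad pulls it to 0, too weak to hold it: on a level rover it falls from upright, e-fold in about 0.75 s. Rover nose-down drives it forwards, nose-up backwards. Damping 0.0008 N m s/rad, friction 0.0001 N m.
- camera_mast: The swinging part: white 12 mm tube, black camera (40 x 44 x 40 mm) 125 mm above the pivot, red battery (30 x 30 x 50) 92 mm below. Origin on the pivot, which lies at (0, -70, 150) mm in the rover's frame; z up the mast, x as the lens looks. Nominal 0.308 kg (within some 10 %), centre of mass 6.2 mm above the pivot, inertia about it 0.0033 kg m2: gravity tips it by 0.0187 N m/rad.
- lens (a point): Front of the camera's lens, at (34, 0, 125) mm in the mast's frame, axes as the mast's; 275 mm above the bench when the rover stands there with its mast upright.
- board: Calibration board: white panel 205 mm wide, 155 tall, black chequers, upright on a post and a dark foot; fixed. Origin on the bench below the panel's front face, which looks along the board's -x (towards the world's -y, roughly); y along the panel, z up. The foot reaches from 20 mm before the face to 90 mm behind it.
- board_centre (a point): Middle of the panel's front face, 335 mm above the bench, axes as the board's. The lens belongs at (-200, 0, 0) mm from here in these axes, the mast's x along the board's x.
- screwdriver: Yellow screwdriver lying loose on the bench, origin near its middle; leave alone.
- spare_wheel: Loose black wheel, 66 mm across, 26 mm high, lying flat, origin under its centre; leave alone.
- gear_motor: Loose yellow gear motor, 65 x 22 x 19 mm, lying, origin under its centre; leave alone.
- cutters: Side cutters with blue handles, about 130 mm long, lying loose, origin under the joint; leave alone.
- stripper: Wire stripper with orange handles, about 130 mm long, lying loose, origin under the joint; leave alone.

How it is judged (in metres and radians):
On the way, in this order (a step that is already met when the one before it is completed fails the run):
1. the rover is off the bench (more than 30 mm) with its mast within 0.12 rad of vertical, for 1 s (height (world z) of rover above 0.03 m and angle between camera_mast's own z axis and vertical below 0.12 rad), for 1 s.
2. the lens is 200 mm in front of the middle of the board (within 30 mm in each direction), facing it within 0.25 rad, the mast within 0.12 rad of vertical, for 6 s (x of lens in the frame of board between -0.23 and -0.17 m and y of lens in the frame of board between -0.03 and 0.03 m and z of lens in the frame of board between 0.305 and 0.365 m and angle between the x axis of camera_mast and the x axis of board, either way round below 0.25 rad and x of rover in the frame of board below -0.2 m and angle between camera_mast's own z axis and vertical below 0.12 rad), for 6 s.
At the end, for the whole second after the job is handed in: The rover is still held in the gripper (grip force on it over 3 N), more than 20 mm off the bench, the lens 200 mm in front of the middle of the board within 50 mm in each direction and facing it within 0.25 rad, the mast within 0.18 rad of vertical (x of lens in the frame of board between -0.25 and -0.15 m and y of lens in the frame of board between -0.05 and 0.05 m and z of lens in the frame of board between 0.285 and 0.385 m and angle between the x axis of camera_mast and the x axis of board, either way round below 0.25 rad and x of rover in the frame of board below -0.2 m and angle between camera_mast's own z axis and vertical below 0.18 rad and height (world z) of rover above 0.02 m and contact force between the fingers and rover above 3 N); the arm keeps its last pose, push and grip.
It fails at once if something touched the mast, camera or battery with more than 1 N (contact force between camera_mast and anything else above 1 N).
It fails at once if the rover was taken more than 200 mm from where it stood with the mast leaning more than 0.25 rad (distance of rover from where it was at the start of the episode above 0.2 m and angle between camera_mast's own z axis and vertical above 0.25 rad).
It fails at once if the mast was thrown about (turning faster than 2.5 rad/s) (angular speed of camera_mast above 2.5 rad/s).
It fails at once if the rover was tipped more than 0.8 rad (angle between rover's own z axis and vertical above 0.8 rad).
It fails at once if a bystander was moved by more than 30 mm (distance of any of screwdriver, spare_wheel, gear_motor, cutters, stripper from where it was at the start of the episode above 0.03 m).
It also fails if it takes over 72 s, if anything falls off the work surface, if the arm or the gripper's body presses on something with over 40 N, if the wrist force passes 120 N, or if a joint passes its speed limit or range.

## Working session

There is one attempt and no reset: what is moved stays moved. The work goes in short steps, Python scripts to look and compute and a tool call to move; the robot and the scene stay as the last step left them, time stands still between calls to the robot, and variables do not carry over. Pictures are saved under pics/ and viewed, at most 10 in all, crops included, and the job is handed in when it is done.

Besides the shell and the picture viewer there is one more tool, called after "Emit:" as name(argument=value, ...), one argument or row to a line, values as JSON. step_arm: Moves the arm, as the interface text tells. Its arguments: {"type":"object","properties":{"moves":{"type":"array"},"squeeze":{"type":"number"}},"required":["moves"]}

```bash
mkdir -p pics; cat > h.py <<'E'
import numpy as np, cv2
from scipy.spatial.transform import Rotation as R
from rig import telemetry, imaging, r
def ray(cam,px,cal=None):
    c=cal or imaging.calibration(cam); K=np.array([[c['fx'],0,c['cx']],[0,c['fy'],c['cy']],[0,0,1.]])
    u=cv2.undistortPoints(np.array([[px]],float),K,np.array(c['dist_coeffs'],float))[0,0]
    T=np.array(c['cam_to_world']); return T[:3,3],T[:3,:3]@np.array([u[0],-u[1],-1.])
def atz(cam,px,z):
    o,d=ray(cam,px); return o+d*(z-o[2])/d[2]
def proj(cam,P):
    c=imaging.calibration(cam); K=np.array([[c['fx'],0,c['cx']],[0,c['fy'],c['cy']],[0,0,1.]])
    T=np.linalg.inv(np.array(c['cam_to_world'])); p=(T[:3,:3]@np.array(P,float).reshape(-1,3).T).T+T[:3,3]
    return cv2.projectPoints(p*[1,-1,-1],np.zeros(3),np.zeros(3),K,np.array(c['dist_coeffs'],float))[0][:,0]
def tri(pairs):
    A=np.zeros((3,3));b=np.zeros(3)
    for cam,px in pairs:
        o,d=ray(cam,px);d/=np.linalg.norm(d);M=np.eye(3)-np.outer(d,d);A+=M;b+=M@o
    return np.linalg.solve(A,b)
E
python3 - <<'E'
from h import *
s=telemetry.sense();print(s)
for c in ("scene","top","wrist"):
    im=imaging.grab_frame(c);cv2.imwrite(f'pics/{c}0.png',im[:,:,::-1])
    print(c,np.round(np.array(imaging.calibration(c)['cam_to_world']),2).tolist(),imaging.calibration(c)['fx'])
    for n in ("rover","handle","camera_mast","lens","board","board_centre","screwdriver","spare_wheel","gear_motor","cutters","stripper"):
        m=imaging.mark_of(c,n);print(n,[(np.round(k['xy'],1).tolist(),round(k['conf'],2)) for k in m[:2]])
E
```

```text
{'clock': 0.0, 'qpos': array([ 1.29158491e+00,  3.53659093e-01,  1.63416264e+00,  1.54614881e-05,
        1.15522613e+00, -2.40840187e-03]), 'qvel': array([-6.09754777e-04,  1.43614538e-04, -3.48933441e-04,  8.12762805e-06,
       -4.07645808e-04,  3.26912531e-04]), 'joint_efforts': array([ 5.69257827e-04, -6.05234742e+01, -3.42077637e+01,  4.01071031e-05,
        9.05907626e-03, -6.64154129e-06]), 'eef_pos': array([170.64856195, 600.67704085, 195.94270433]), 'tcp_rot': array([-3.14013748e+00, -1.76410852e-05,  2.86478338e+00]), 'contact_force': array([ 0.02368104,  0.04128745, -0.59983781]), 'wrist_torque': array([ 0.00389725, -0.01126157, -0.05010208]), 'grasp_force': 0.0, 'opening': 1.0024838292039904}
scene [[0.03, -0.64, 0.76, 1406.57], [1.0, 0.02, -0.02, 135.46], [-0.0, 0.77, 0.64, 902.33], [0.0, 0.0, 0.0, 1.0]] 429.38930603924297
rover [([183.0, 258.2], 0.72)]
handle [([171.5, 217.6], 0.78)]
camera_mast [([171.9, 234.9], 0.81)]
lens [([202.8, 197.9], 0.98)]
board [([438.1, 233.7], 0.88)]
board_centre [([460.9, 135.0], 0.84), ([243.4, 310.6], 0.32)]
screwdriver [([302.7, 215.4]
[... 366 characters left out ...]
e [([433.8, 225.8], 0.82)]
camera_mast [([423.3, 198.9], 0.8)]
lens [([406.0, 196.7], 0.69), ([418.8, 222.7], 0.61)]
board [([215.1, 242.3], 0.68), ([420.8, 225.9], 0.52)]
board_centre [([183.3, 230.2], 0.56), ([361.8, 175.2], 0.55)]
screwdriver [([330.1, 270.5], 0.67)]
spare_wheel [([334.0, 199.1], 0.8)]
gear_motor [([341.0, 226.1], 0.43)]
cutters [([368.3, 173.5], 0.56), ([333.0, 198.8], 0.47)]
stripper [([289.3, 180.9], 0.8)]
wrist [[0.27, -0.92, -0.27, 102.52], [0.96, 0.26, 0.07, 620.27], [0.0, -0.28, 0.96, 373.52], [0.0, 0.0, 0.0, 1.0]] 313.83788617127806
rover []
handle []
camera_mast []
lens []
board []
board_centre []
screwdriver []
spare_wheel []
gear_motor []
cutters []
stripper []
```

```bash
python3 - <<'E'
import cv2,numpy as np
a=cv2.imread('pics/scene0.png');b=cv2.imread('pics/top0.png')
x=cv2.resize(a[90:330,100:520],(800,457));cv2.imwrite('pics/s1.png',x)
x=cv2.resize(b[120:320,140:490],(800,457));cv2.imwrite('pics/t1.png',x)
from h import *
P=lambda s,p:np.round(p,1).tolist()
print('handle',tri([('scene',(171.5,217.6)),('top',(433.8,225.8))]))
print('rover',tri([('scene',(183,258.2)),('top',(416.5,224.3))]))
print('mast',tri([('scene',(171.9,234.9)),('top',(423.3,198.9))]))
print('lens',tri([('scene',(202.8,197.9)),('top',(406,196.7))]))
print('bc',tri([('scene',(460.9,135)),('top',(183.3,230.2))]),atz('scene',(460.9,135),335),atz('top',(183.3,230.2),335))
print('board',tri([('scene',(438.1,233.7)),('top',(215.1,242.3))]))
E
```

```text
handle [ 528.38337283 -236.69079895  127.63393615]
rover [ 552.62779259 -220.48365371   -8.49673644]
mast [ 617.74800805 -205.43411765  147.40506204]
lens [ 602.09925378 -117.81981453  252.92463801]
bc [484.33728579 526.10415968 339.73967696] [476.76169739 528.86021281 335.        ] [484.96742766 528.34797683 335.        ]
board [479.5897419  532.28960274  -8.38989314]
```

View pics/s1.png

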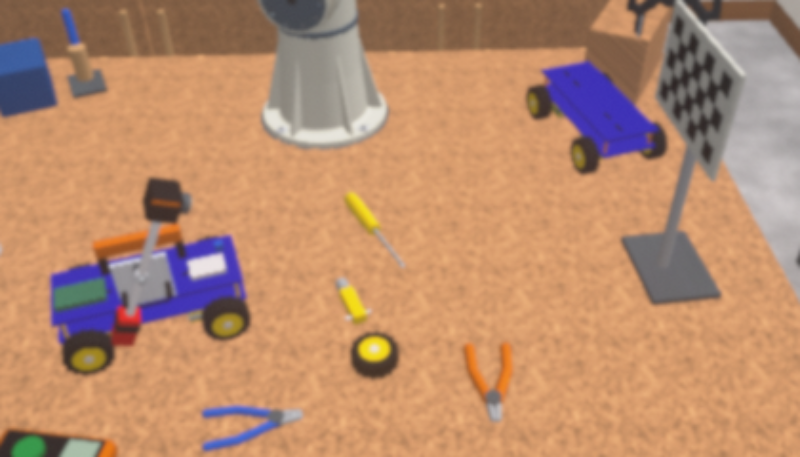

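View pics/t1.png

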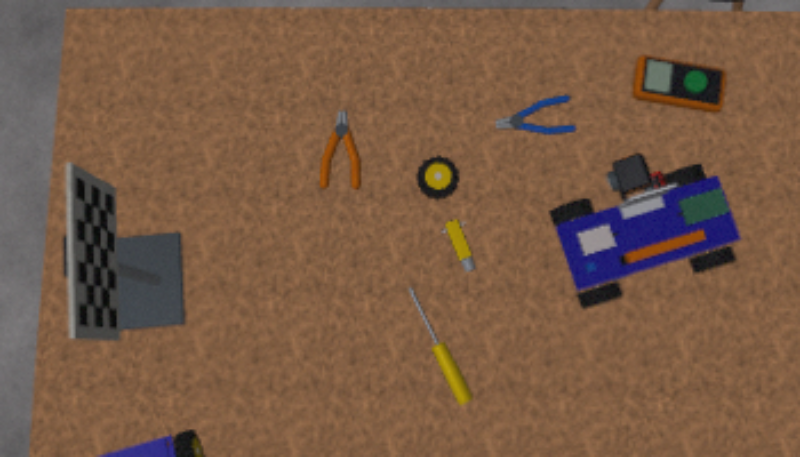

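The scene crop shows the rover at lower left, with its mast leaning forwards, and the board at the right, its panel corners near (680,0), (743,75), (712,176) and (660,95). The top crop shows the handle running from about (625,257) to (705,236). Next I'll zoom in for accurate yaws.

```bash
python3 - <<'E'
import cv2,numpy as np
a=cv2.imread('pics/scene0.png');b=cv2.imread('pics/top0.png')
c=np.hstack([cv2.resize(a[85:190,440:500],(342,600),interpolation=2),cv2.resize(b[185:275,160:220],(400,600),interpolation=2)])
cv2.imwrite('pics/z.png',c)
from h import *
# orange handle blob in top
hsv=cv2.cvtColor(b,cv2.COLOR_BGR2HSV)
m=np.zeros(b.shape[:2],np.uint8);h=hsv[215:240,405:455]
ys,xs=np.where((h[...,0]>5)&(h[...,0]<18)&(h[...,1]>200)&(h[...,2]>110));print(len(xs))
rect=cv2.minAreaRect(np.float32(np.c_[xs+405,ys+215]));bx=cv2.boxPoints(rect);print(rect)
bx=sorted(bx.tolist());e=[(np.add(bx[0],bx[1])/2),(np.add(bx[2],bx[3])/2)]
p=[atz('top',q,139) for q in e];print(p);d=p[0]-p[1];print(np.linalg.norm(d),np.arctan2(d[1],d[0]),(p[0]+p[1])/2)
E
```

```text
121
((430.7267150878906, 227.21786499023438), (3.563387632369995, 34.78067398071289), 72.47443389892578)
[array([ 505.20311309, -171.93485653,  139.        ]), array([ 540.93856884, -285.33522817,  139.        ])]
118.89771691791296 1.8760721764942707 [ 523.07084097 -228.63504235  139.        ]
```

View pics/z.png

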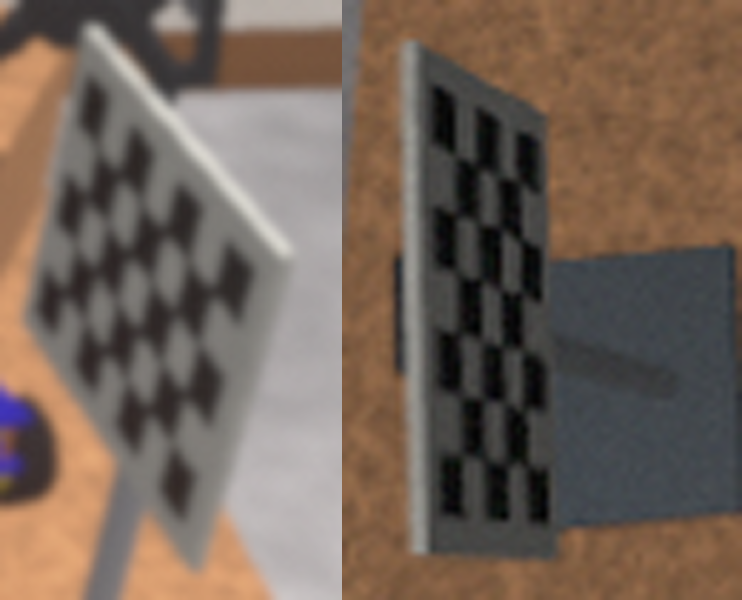

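The zoom gives the panel's front-face corners: in the scene half (90,40), (285,260), (27,315), (200,572); in the top half (420,48), (428,553), (545,118), (555,557). I'll fit the board pose to these.

```bash
cat > fit.py <<'E'
from h import *
from scipy.optimize import least_squares
S=np.array([[90,40],[285,260],[27,315],[200,572]])/[5.7,5.714]+[440,85]
T=(np.array([[420,48],[428,553],[545,118],[555,557]])-[342,0])/6.667+[160,185]
# pixel-centre shift small. board frame corners (y,z)
# scene: looking at robot from +x: world -> image right = +y ; left panel corner = ... front face looks -y; board x=+y => board y = -x world
def corners(p):
    x,y,a=p; c=np.array([x,y,0]); ex=np.array([np.cos(a),np.sin(a),0]);ey=np.array([-np.sin(a),np.cos(a),0])
    g=lambda s,t:c+ey*s*102.5+np.array([0,0,335+t*77.5])
    return g
def res(p):
    g=corners(p[:3])
    # s=+1 -> -x world (toward robot)
    s=proj('scene',[g(1,1),g(-1,1),g(1,-1),g(-1,-1)])-S
    t=proj('top',[g(-1,1),g(1,1),g(-1,-1),g(1,-1)])-T
    return np.r_[s.ravel(),t.ravel()]
f=least_squares(res,[482,528,1.57],loss='soft_l1');print(f.x,np.round(f.fun.reshape(-1,2),1).tolist())
E
python3 fit.py; python3 - <<'E'
from h import *
# rover check
for yaw in (1.876,1.82):
  Rz=R.from_euler('z',yaw).as_matrix()
  h=np.array([525,-231,127.]);o=h-Rz@[0,30,127]
  print(yaw,o)
  pts=[o+Rz@v for v in ([0,30,127],[0,-70,150],[0,0,0],[60,30,139],[-60,30,139],[130,52,84],[130,-52,84],[-130,-52,84],[-130,52,84])]
  for c in('scene','top'):print(c,np.round(proj(c,pts),1).tolist())
E
```

```text
[480.83210909 535.01322087   1.66850479] [[-1.0, -2.8], [-0.6, -1.1], [-1.2, 0.7], [-1.8, -0.3], [-2.1, -1.7], [-1.8, -0.4], [-1.2, -1.2], [-0.7, 0.0]]
1.876 [ 553.61357313 -221.98537674    0.        ]
scene [[171.8, 216.7], [173.3, 234.9], [182.6, 256.5], [193.5, 208.5], [147.6, 218.4], [220.7, 212.9], [227.3, 236.7], [126.1, 260.7], [125.7, 234.0]]
top [[430.5, 227.1], [422.2, 198.0], [418.0, 223.6], [414.7, 231.9], [448.1, 221.4], [393.9, 245.7], [384.2, 217.3], [453.2, 195.9], [463.7, 223.6]]
1.82 [ 554.07327387 -223.6010307     0.        ]
scene [[171.8, 216.7], [171.0, 235.3], [182.0, 256.6], [193.6, 209.2], [147.6, 217.5], [221.5, 214.4], [226.0, 238.9], [124.3, 259.1], [126.2, 232.1]]
top [[430.5, 227.1], [423.8, 197.5], [418.5, 223.5], [414.4, 231.0], [448.5, 222.3], [392.9, 243.8], [384.9, 214.9], [455.1, 197.5], [464.0, 225.7]]
```

Emit:
step_arm(
  moves=[
    [[0, 0, 0], [-0.71, -0.88, -0.25], 1],
    [[0, 0, 0], [-0.71, -0.88, -0.25], 1],
    [[0, 0, 0], [-0.71, -0.88, -0.25], 1],
    [[0, 0, 0], [-0.71, -0.88, -0.25], 1],
    [[0, 0, 0], [-0.71, -0.88, -0.25], 1],
  ],
)

```text
clock: 2.3
eef_pos: [260.0, 390.5, 247.4]
tcp_rot: [3.141, 0.001, 2.864]
contact_force: [1.2, 0.3, 0.3]
opening: 1.003
grasp_force: 0.0
```

Emit:
step_arm(
  moves=[
    [[0, 0, 0], [-0.71, -0.88, -0.25], 1],
    [[0, 0, 0], [-0.71, -0.88, -0.25], 1],
    [[0, 0, 0], [-0.71, -0.88, -0.25], 1],
    [[0, 0, 0], [-0.71, -0.88, -0.25], 1],
    [[0, 0, 0], [-0.71, -0.88, -0.25], 1],
  ],
)

```text
clock: 2.8
eef_pos: [348.6, 182.6, 297.8]
tcp_rot: [3.141, 0.002, 2.864]
contact_force: [0.3, 0.6, -0.5]
opening: 0.998
grasp_force: 0.0
```

Emit:
step_arm(
  moves=[
    [[0, 0, 0], [-0.71, -0.88, -0.25], 1],
    [[0, 0, 0], [-0.71, -0.88, -0.25], 1],
    [[0, 0, 0], [-0.71, -0.88, -0.25], 1],
    [[0, 0, 0], [-0.71, -0.88, -0.25], 1],
    [[0, 0, 0], [-0.71, -0.88, -0.25], 1],
  ],
)

```text
clock: 3.3
eef_pos: [437.2, -26.1, 347.7]
tcp_rot: [-3.141, 0.002, 2.863]
contact_force: [0.4, -0.2, -0.5]
opening: 0.999
grasp_force: 0.0
```

Emit:
step_arm(
  moves=[
    [[0, 0, 0.3], [-0.71, -0.88, -0.25], 1],
    [[0, 0, 0.6], [-0.71, -0.88, -0.25], 1],
    [[0, 0, 0.9], [-0.71, -0.88, -0.25], 1],
    [[0, 0, 1], [-0.71, -0.88, -0.25], 1],
    [[0, 0, 1], [-0.71, -0.88, -0.25], 1],
    [[0, 0, 1], [-0.71, -0.88, -0.25], 1],
  ],
)

```text
clock: 3.9
eef_pos: [526.1, -235.0, 396.8]
tcp_rot: [3.142, 0.002, 2.071]
contact_force: [0.3, 0.9, 0.4]
opening: 0.999
grasp_force: 0.0
```

```bash
python3 - <<'E'
from h import *
im=imaging.grab_frame('wrist');cv2.imwrite('pics/w1.png',im[:,:,::-1])
hsv=cv2.cvtColor(im,cv2.COLOR_RGB2HSV)
m=((hsv[...,0]>5)&(hsv[...,0]<18)&(hsv[...,1]>200)&(hsv[...,2]>110)).astype(np.uint8)
n,l,st,c=cv2.connectedComponentsWithStats(m)
for k in np.argsort(-st[1:,4])[:3]+1:
    ys,xs=np.where(l==k);rect=cv2.minAreaRect(np.float32(np.c_[xs,ys]));b=cv2.boxPoints(rect)
    s=np.argsort(((b-b[0])**2).sum(1));e=[(b[0]+b[s[1]])/2,(b[s[2]]+b[s[3]])/2]
    p=[atz('wrist',q,139) for q in e];d=p[0]-p[1];print(st[k],rect,p,np.linalg.norm(d),np.arctan2(d[1],d[0]),(p[0]+p[1])/2)
print(imaging.mark_of('wrist','handle'),telemetry.sense()['eef_pos'])
m=imaging.mark_of('wrist','handle')
if m: print(atz('wrist',m[0]['xy'],127))
E
```

```text
[{'xy': [320.7, 156.8], 'conf': 0.87}] [ 524.82802129 -232.10220134  396.37302227]
[ 518.20069947 -222.60669648  127.        ]
```

View pics/w1.png

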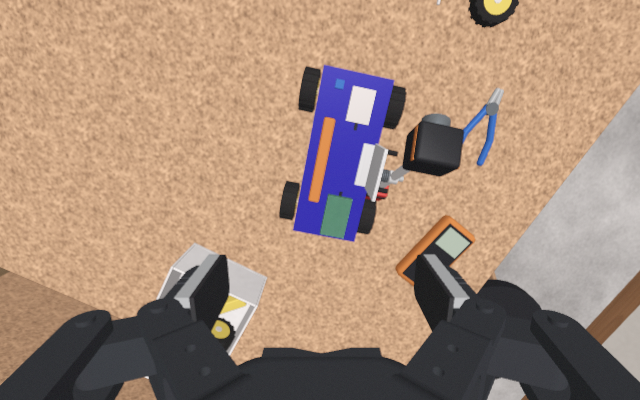

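The wrist view shows the handle bar's top from (329,118) to (315,202), with the mast camera at (433,148). A tray sits at about (210,290), towards the robot.

```bash
python3 - <<'E'
from h import *
p=[atz('wrist',q,139) for q in ((328.5,118),(315,202))];d=p[0]-p[1];print(p,np.linalg.norm(d),np.arctan2(d[1],d[0]),(p[0]+p[1])/2)
im=cv2.imread('pics/w1.png');hsv=cv2.cvtColor(im,cv2.COLOR_BGR2HSV);print(hsv[160,318:326].tolist())
h=hsv[110:210,300:340]
ys,xs=np.where((h[...,0]>5)&(h[...,0]<18)&(h[...,1]>140)&(h[...,2]>150));
rect=cv2.minAreaRect(np.float32(np.c_[xs+300,ys+110]));b=cv2.boxPoints(rect);s=np.argsort(((b-b[0])**2).sum(1));e=[(b[0]+b[s[1]])/2,(b[s[2]]+b[s[3]])/2]
p=[atz('wrist',q,139) for q in e];d=p[0]-p[1];print(rect,p,np.linalg.norm(d),np.arctan2(d[1],d[0]),(p[0]+p[1])/2)
print(atz('wrist',(210,290),30),atz('wrist',(190,245),30))
print(telemetry.sense()['eef_pos'],telemetry.sense()['tcp_rot'])
E
```

```text
[array([ 501.32235779, -170.9671996 ,  139.        ]), array([ 541.89700958, -281.83837174,  139.        ])] 118.06235293464592 1.9216199499904492 [ 521.60968369 -226.40278567  139.        ]
[[13, 160, 225], [13, 161, 224], [13, 161, 224], [13, 161, 224], [14, 161, 224], [13, 161, 224], [14, 161, 224], [14, 161, 222]]
((321.25, 159.25), (10.39415454864502, 84.72217559814453), 11.309932708740234) [array([ 538.44337545, -281.6965183 ,  139.        ]), array([ 502.37171664, -169.95503458,  139.        ])] 117.41943516751 -1.2585433166526006 [ 520.40754605 -225.82577644  139.        ]
[ 462.17455903 -566.47550014   30.        ] [ 391.18929208 -497.14608449   30.        ]
[ 524.59290288 -231.35870656  396.37102793] [-3.14130480e+00 -6.36255310e-04  2.07997918e+00]
```

Emit:
step_arm(
  moves=[
    [[0, 0, 0.12], [0.02, 0, 0.2], 1],
    [[0, 0, 0.25], [0.02, 0, 0.4], 1],
    [[0, 0, 0.25], [0.02, 0, 0.6], 1],
    [[0, 0, 0.25], [0.02, 0, 0.75], 1],
    [[0, 0, 0.25], [0.02, 0, 0.75], 1],
  ],
)

```text
clock: 4.55
eef_pos: [520.1, -225.7, 242.8]
tcp_rot: [-3.136, -0.005, 1.885]
contact_force: [-0.6, 0.5, 0.1]
opening: 0.997
grasp_force: 0.0
```

```bash
python3 - <<'E'
from h import *
im=imaging.grab_frame('wrist');cv2.imwrite('pics/w2.png',im[:,:,::-1])
hsv=cv2.cvtColor(im,cv2.COLOR_RGB2HSV)
m=((hsv[...,0]>8)&(hsv[...,0]<18)&(hsv[...,1]>140)&(hsv[...,2]>150)).astype(np.uint8);m=cv2.morphologyEx(m,cv2.MORPH_OPEN,np.ones((3,3)))
n,l,st,c=cv2.connectedComponentsWithStats(m)
for k in np.argsort(-st[1:,4])[:3]+1:
    ys,xs=np.where(l==k);rect=cv2.minAreaRect(np.float32(np.c_[xs,ys]));b=cv2.boxPoints(rect)
    s=np.argsort(((b-b[0])**2).sum(1));e=[(b[0]+b[s[1]])/2,(b[s[2]]+b[s[3]])/2]
    p=[atz('wrist',q,139) for q in e];d=p[0]-p[1];print(st[k],rect,np.linalg.norm(d),np.arctan2(d[1],d[0]),(p[0]+p[1])/2)
print(telemetry.sense()['eef_pos'],telemetry.sense()['tcp_rot'])
E
```

```text
[ 316  132   17  125 1956] ((324.0, 194.0), (124.0, 16.0), 90.0) 119.51675924688443 1.8879334243761068 [ 524.88796587 -231.09818599  139.        ]
[ 467  228   87   64 1503] ((503.849365234375, 253.7515869140625), (46.073299407958984, 90.34498596191406), 65.89776611328125) 84.47251592888556 -2.3386651074297435 [ 710.24630427 -231.21984196  139.        ]
[499 189   4  10  32] ((500.5, 193.5), (9.0, 3.0), 90.0) 8.729240637181292 2.0403504146993297 [ 679.72700528 -176.61604749  139.        ]
[ 521.64576913 -226.48904042  245.60946482] [-3.13901461e+00 -2.35909681e-03  1.88505847e+00]
```

Emit:
step_arm(
  moves=[
    [[0, 0, 0], [-0.026, 0.007, 0.2], 1],
    [[0, 0, 0], [-0.026, 0.007, 0.4], 1],
    [[0, 0, 0], [-0.026, 0.007, 0.55], 1],
    [[0, 0, 0], [-0.026, 0.007, 0.68], 1],
    [[0, 0, 0], [-0.026, 0.007, 0.68], 1],
  ],
)

```text
clock: 5.1
eef_pos: [525.1, -231.6, 109.8]
tcp_rot: [-3.14, -0.002, 1.884]
contact_force: [-0.2, -0.8, 0.8]
opening: 1.0
grasp_force: 0.0
```

Emit:
step_arm(
  moves=[
    [[0, 0, 0], [0, 0, 0], -1],
    [[0, 0, 0], [0, 0, 0], -1],
    [[0, 0, 0], [0, 0, 0], -1],
    [[0, 0, 0], [0, 0, 0], -1],
    [[0, 0, 0], [0, 0, 0], -1],
    [[0, 0, 0], [0, 0, 0], -1],
    [[0, 0, 0], [0, 0, 0], -1],
    [[0, 0, 0], [0, 0, 0], -1],
  ],
  squeeze=90,
)

```text
clock: 5.9
eef_pos: [525.7, -232.2, 110.7]
tcp_rot: [-3.141, -0.0, 1.883]
contact_force: [0.6, -0.1, 0.8]
opening: 0.0
grasp_force: 0.0
```

```bash
python3 - <<'E'
from h import *
s=telemetry.sense();print(s)
im=imaging.grab_frame('scene');cv2.imwrite('pics/g0.png',im[:,:,::-1]);cv2.imwrite('pics/g1.png',cv2.resize(im[150:290,100:280,::-1],(771,600),interpolation=2))
E
```

```text
{'clock': 5.9, 'qpos': array([-4.18570854e-01,  3.72550679e-01,  1.81921292e+00, -1.29369821e-05,
        9.49967658e-01, -7.30768924e-01]), 'qvel': array([-2.35414267e-03,  1.09035562e-03, -2.66400580e-04, -6.16150139e-04,
       -4.62396893e-04,  3.89769815e-05]), 'joint_efforts': array([ 5.86089682e-04, -5.71584785e+01, -2.94274235e+01, -1.00068594e-04,
        2.95748687e-03, -1.49863586e-04]), 'eef_pos': array([ 525.71043298, -232.22988732,  110.65578032]), 'tcp_rot': array([-3.14148241e+00, -8.46780589e-05,  1.88300192e+00]), 'contact_force': array([ 0.57782165, -0.13342288,  0.77708299]), 'wrist_torque': array([ 0.02755289, -0.08881937,  0.00048159]), 'grasp_force': 0.0, 'opening': 0.00043483213469323894}
```

View pics/g1.png

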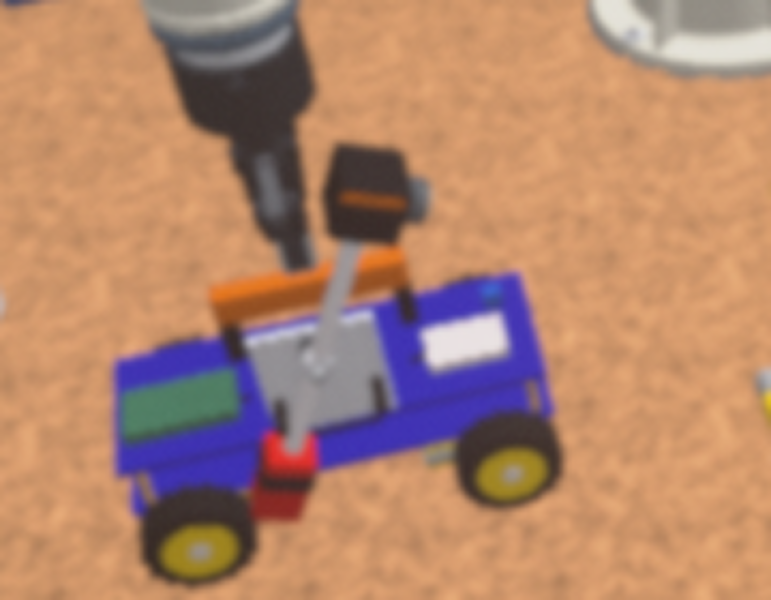

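The gripper closed on nothing: the fingertips end at crop (297,268), behind or on top of the bar. I'll look from the wrist.

```bash
python3 - <<'E'
from h import *
im=imaging.grab_frame('wrist');cv2.imwrite('pics/w3.png',im[:,:,::-1])
print(proj('scene',[[525.7,-232.2,110.6],[525.7,-232.2,130],[525.7,-232.2,150]]),proj('wrist',[[525.7,-232.2,110.6],[525.7,-232.2,139],[525,-231,127]]))
E
```

```text
[[172.65242241 221.31202093]
 [171.07821774 216.01560492]
 [169.4192125  210.43485883]] [[322.37925687 234.09116775]
 [322.59374259 254.48650862]
 [321.95965121 242.81307271]]
```

View pics/w3.png

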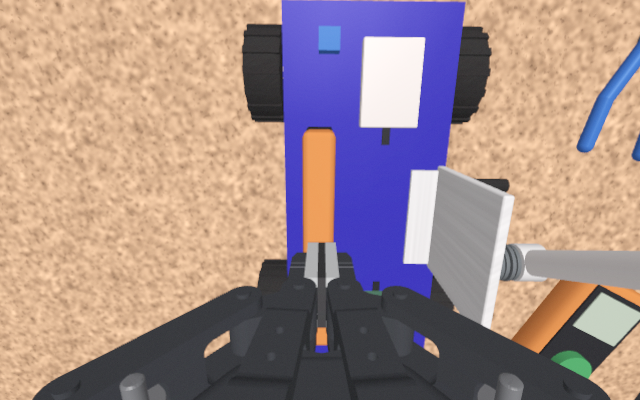

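The bar runs from (319,128) down under the closed fingertips at (321,245). They shut just over it, so they may stand higher than expected. I'll open, go 13 mm lower and close again, watching the force.

Emit:
step_arm(
  moves=[
    [[0, 0, 0], [0, 0, 0], 1],
    [[0, 0, 0], [0, 0, 0], 1],
    [[0, 0, 0], [0, 0, 0], 1],
    [[0, 0, 0], [0, 0, 0], 1],
    [[0, 0, 0], [0, 0, 0], 1],
    [[0, 0, 0], [0, 0, 0], 1],
    [[0, 0, 0], [0, 0, 0.03], 1],
    [[0, 0, 0], [0, 0, 0.065], 1],
  ],
)

```text
clock: 6.8
eef_pos: [525.9, -232.3, 97.4]
tcp_rot: [3.141, 0.0, 1.883]
contact_force: [0.5, -0.6, -0.6]
opening: 1.001
grasp_force: 0.0
```

Emit:
step_arm(
  moves=[
    [[0, 0, 0], [0, 0, 0], -1],
    [[0, 0, 0], [0, 0, 0], -1],
    [[0, 0, 0], [0, 0, 0], -1],
    [[0, 0, 0], [0, 0, 0], -1],
    [[0, 0, 0], [0, 0, 0], -1],
    [[0, 0, 0], [0, 0, 0], -1],
  ],
)

```text
clock: 7.4
eef_pos: [525.2, -232.5, 97.9]
tcp_rot: [-3.141, 0.0, 1.883]
contact_force: [-4.7, -2.3, 3.1]
opening: 0.152
grasp_force: 89.0
```

```bash
python3 - <<'E'
from h import *
im=imaging.grab_frame('wrist');s=imaging.grab_frame('scene')
cv2.imwrite('pics/w4.png',np.hstack([im[100:400,170:470],cv2.resize(s[150:290,100:280],(386,300),interpolation=2)])[:,:,::-1])
s=telemetry.sense();print(s['clock'],s['eef_pos'],s['tcp_rot'],s['contact_force'],s['opening'],s['grasp_force'])
E
```

```text
7.5 [ 525.17527071 -232.56433108   97.85999643] [-3.14064219e+00  9.08268240e-05  1.88300295e+00] [-4.32528266 -3.17909455  4.40311148] 0.14647717737286964 89.04744029045105
```

View pics/w4.png

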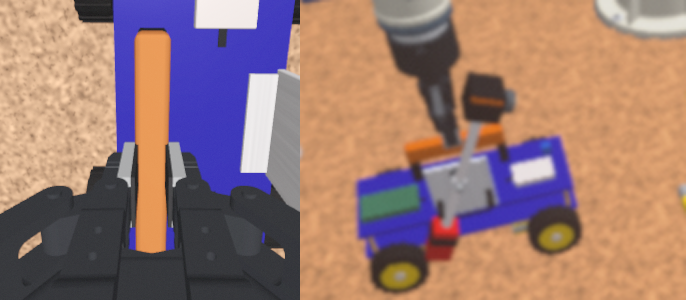

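Now the bar sits between the pads, at (152,200) in the left half, but the opening of 12 mm suggests only the tips are holding it. I'll re-grip deeper.

Emit:
step_arm(
  moves=[
    [[0, 0, 0], [0, 0, 0], 1],
    [[0, 0, 0], [0, 0, 0], 1],
    [[0, 0, 0], [0, 0, 0], 1],
    [[0, 0, 0], [0, 0, 0], 1],
    [[0, 0, 0], [0, 0, 0], 1],
    [[0, 0, 0], [0, 0, 0.02], 1],
    [[0, 0, 0], [0, 0, 0.045], 1],
    [[0, 0, 0], [0, 0, 0.06], 1],
  ],
)

```text
clock: 8.3
eef_pos: [525.4, -232.1, 84.9]
tcp_rot: [-3.141, -0.0, 1.883]
contact_force: [-0.1, 0.4, -0.2]
opening: 1.002
grasp_force: 0.0
```

Emit:
step_arm(
  moves=[
    [[0, 0, 0], [0, 0, 0], -1],
    [[0, 0, 0], [0, 0, 0], -1],
    [[0, 0, 0], [0, 0, 0], -1],
    [[0, 0, 0], [0, 0, 0], -1],
    [[0, 0, 0], [0, 0, 0], -1],
    [[0, 0, 0], [0, 0, 0], -1],
  ],
)

```text
clock: 8.9
eef_pos: [525.3, -232.6, 85.8]
tcp_rot: [-3.141, 0.0, 1.883]
contact_force: [-3.7, -2.2, 2.5]
opening: 0.164
grasp_force: 91.0
```

Emit:
step_arm(
  moves=[
    [[0, 0, 0], [0, 0, -0.02], -1],
    [[0, 0, 0], [0, 0, -0.06], -1],
    [[0, 0, 0], [0, 0, -0.12], -1],
    [[0, 0, 0], [0, 0, -0.19], -1],
    [[0, 0, 0], [0, 0, -0.26], -1],
    [[0, 0, 0], [0, 0, -0.32], -1],
    [[0, 0, 0], [0, 0, -0.37], -1],
    [[0, 0, 0], [0, 0, -0.4], -1],
  ],
)

```text
clock: 9.7
eef_pos: [526.2, -232.4, 167.1]
tcp_rot: [3.141, 0.001, 1.883]
contact_force: [1.2, -1.4, -8.0]
opening: 0.161
grasp_force: 89.6
```

```bash
cat > est.py <<'E'
from h import *
def blobs(im,dbg=False):
    """scene picture -> red battery centroid, black camera centroid (search near tube)"""
    hsv=cv2.cvtColor(im,cv2.COLOR_RGB2HSV);h,s,v=[hsv[...,i].astype(int) for i in range(3)]
    red=(((h<6)|(h>172))&(s>150)&(v>70)).astype(np.uint8)
    red[:, 520:]=0
    n,l,st,c=cv2.connectedComponentsWithStats(red);k=1+np.argmax(st[1:,4])
    return c[k],st[k]
if __name__=='__main__':
    im=imaging.grab_frame('scene');c,st=blobs(im);print(c,st)
    x,y=map(int,c);w=im[y-100:y+40,x-60:x+120]
    cv2.imwrite('pics/e1.png',cv2.resize(w[:,:,::-1],(771,600),interpolation=2));print(x,y)
    for n in('camera_mast','lens','handle','rover'):print(n,imaging.mark_of('scene',n)[:1])
    print(imaging.recognise('scene','camera_mast'))
    s=telemetry.sense();print(s['clock'],s['eef_pos'],s['tcp_rot'],s['contact_force'],s['wrist_torque'],s['opening'],s['grasp_force'])
E
python3 est.py
```

```text
[159.23595506 235.07865169] [154 229  12  11  89]
159 235
camera_mast [{'xy': [165.5, 212.6], 'conf': 0.93}]
lens [{'xy': [195.7, 170.5], 'conf': 0.82}]
handle [{'xy': [167.1, 192.0], 'conf': 0.98}]
rover []
[{'extent': [148.4, 155.6, 46.6, 94.0], 'conf': 0.81}, {'extent': [278.8, 236.2, 16.9, 24.8], 'conf': 0.74}]
10.0 [ 525.28513149 -232.02697165  165.00182173] [-3.14062325e+00 -8.15227418e-04  1.88306013e+00] [-0.53774222 -0.20967112 -8.38032482] [-0.1511623   0.38374233  0.00356578] 0.1605727069656305 89.60619449615479
```

View pics/e1.png

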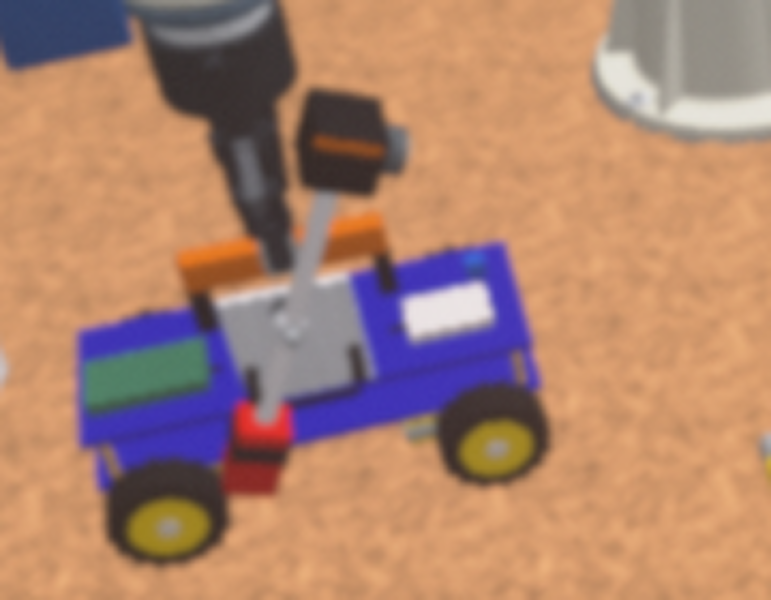

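Rover is lifted level and the mast is still on its stop; the red battery is at crop (258,450) and the camera's orange stripe at (350,148). I'll build an angle estimator from the stripe-to-battery vector, calibrated now at 0.42.

```bash
cat > est.py <<'E'
from h import *
import json,os,sys
from scipy.optimize import brentq
yaw0=1.885; TR=np.array([0,30.,85.5])  # TCP in rover frame at the grip
def rover(s):
    Rt=R.from_euler('xyz',s['tcp_rot']); Rr=Rt*(R.from_euler('xyz',[np.pi,0,1.883]).inv()*R.from_euler('z',yaw0))
    return Rr,s['eef_pos']-Rr.apply(TR)
def model(s,phi):      # phi: absolute lean in the rover's fore-aft plane
    Rr,o=rover(s); piv=o+Rr.apply([0,-70,150]); yaw=np.arctan2(*Rr.apply([1,0,0])[1::-1])
    Rm=R.from_euler('z',yaw)*R.from_euler('y',phi)
    return proj('scene',[piv,piv+Rm.apply([0,-15,-92]),piv+Rm.apply([0,-22,125])])
def pitch(s):
    Rr,_=rover(s); f=Rr.apply([1,0,0]); return -np.arcsin(f[2])
def meas(im,s):
    hsv=cv2.cvtColor(im,cv2.COLOR_RGB2HSV);h,S,v=[hsv[...,i].astype(int) for i in range(3)]
    pv=model(s,0)[0]; yy,xx=np.mgrid[:400,:640]
    red=((h<5)|(h>172))&(S>150)&(v>60)&(np.hypot(xx-pv[0],yy-pv[1])<60)
    n,l,st,c=cv2.connectedComponentsWithStats(red.astype(np.uint8))
    keep=[k for k in range(1,n) if st[k,4]>10]
    rc=np.mean([[np.mean(xx[l==k]),np.mean(yy[l==k])] for k in keep],axis=0) if keep else None
    ex=model(s,0.2)[2]
    org=(h>=5)&(h<=16)&(S>150)&(v<190)&(np.abs(xx-ex[0])<32)&(yy<pv[1]-25)&(yy>pv[1]-75)
    n,l,st,c=cv2.connectedComponentsWithStats(org.astype(np.uint8))
    cand=[k for k in range(1,n) if st[k,4]>=8]
    return rc,[(c[k],st[k].tolist()) for k in cand],pv,len(keep)
def ang(v): return np.arctan2(v[0],-v[1])
def solve(s,f,a):
    return brentq(lambda p:((f(model(s,p))-a+np.pi)%(2*np.pi))-np.pi,-1,1)
def est(n=3,verbose=True):
    B=json.load(open('bias.json')) if os.path.exists('bias.json') else [0,0]
    out=[]
    for i in range(n):
        s=telemetry.sense();im=imaging.grab_frame('scene');rc,cand,pv,nk=meas(im,s)
        a2=solve(s,lambda m:ang(m[0]-m[1]),ang(pv-rc))-B[1]
        a1=np.nan
        if cand:
            e=model(s,a2)[2]; q=min(cand,key=lambda c:np.hypot(*(c[0]-e)))
            if np.hypot(*(q[0]-e))<9: a1=solve(s,lambda m:ang(m[2]-m[1]),ang(q[0]-rc))-B[0]
        out.append([s['clock'],a1,a2,pitch(s),nk]); 
        if verbose: print(np.round(out[-1],3),[ (np.round(c[0],1).tolist(),c[1][4]) for c in cand],np.round(rc,1))
    cv2.imwrite('pics/last.png',im[:,:,::-1])
    return np.array(out),s
if __name__=='__main__':
    o,s=est(int(sys.argv[1]) if len(sys.argv)>1 else 3)
E
python3 - <<'E'
import sys;sys.path.insert(0,'.')
import cv2,numpy as np
im=cv2.imread('pics/e1.png');hsv=cv2.cvtColor(im,cv2.COLOR_BGR2HSV)
print(hsv[148,310:400:15].tolist(),hsv[245,220:380:40].tolist(),hsv[40,400:560:40].tolist())
from est import *
o,s=est(3); b=[float(np.nanmean(o[:,1])-.42),float(np.nanmean(o[:,2])-.42)];print(b);json.dump(b,open('bias.json','w'))
E
```

```text
[[8, 100, 64], [11, 171, 112], [12, 182, 126], [11, 183, 134], [11, 180, 130], [8, 96, 90]] [[12, 184, 225], [8, 89, 132], [7, 58, 157], [12, 193, 152]] [[13, 125, 217], [13, 126, 212], [13, 126, 211], [13, 125, 218]]
[ 1.00e+01  4.30e-01  4.43e-01 -1.00e-03  2.00e+00] [([179.7, 169.6], 42)] [158.5 240.8]
[ 1.005e+01  4.330e-01  4.440e-01 -1.000e-03  2.000e+00] [([180.0, 169.6], 46)] [158.5 240.8]
[ 1.01e+01  4.33e-01  4.44e-01 -1.00e-03  2.00e+00] [([180.0, 169.6], 43)] [158.4 240.8]
[0.01197217668760503, 0.024093560535908276]
```

```bash
cat > ctl.py <<'E'
from est import *
from scipy.optimize import least_squares
I,G,Kp,C,F=.0033,.0187,.013,.0008,.0001
def sim(phi,v,P,t0,t1,dt=.005,tr=None):
    t=t0
    while t<t1-1e-9:
        h=min(dt,t1-t);p=P(t);pd=(P(t+.02)-P(t-.02))/.04
        th=phi-p;w=v-pd
        a=(G*np.sin(phi)-Kp*th-C*w-F*np.tanh(w/.004))/I
        v+=a*h;phi+=v*h;t+=h
        if phi-p>.42:phi=.42+p;v=min(v,pd)
        if phi-p<-.42:phi=-.42+p;v=max(v,pd)
    return phi,v
def load():
    return json.load(open('log.json')) if os.path.exists('log.json') else []
def run(n=3,rows=4,win=1.2,om=1.8,rate=.04,target=0.,verbose=False):
    L=load(); o,s=est(n,verbose); 
    L+= [[float(r[0]),float(np.nanmean([r[1]*1.,r[2]]) if abs(r[1]-r[2])<.08 else r[2] if np.isnan(r[1]) else r[1]),float(r[3])] for r in o]
    s=telemetry.sense(); L.append([s['clock'],None,float(pitch(s))]);json.dump(L,open('log.json','w'))
    print('t',s['clock'],'stripe',np.round(o[:,1],3),'batt',np.round(o[:,2],3),'pitch',np.round(pitch(s),3),'pos',np.round(s['eef_pos']),'grip',round(s['grasp_force']),round(s['opening'],3))
    A=np.array([[t,p] for t,_,p in L]);P=lambda t:np.interp(t,A[:,0],A[:,1])
    now=s['clock'];M=[(t,m) for t,m,_ in L if m is not None and t>now-win]
    def res(x):
        ph,v=x;t=M[0][0];r=[]
        for tt,m in M:
            ph,v=sim(ph,v,P,t,tt);t=tt;r.append((ph-m)/(.008*(1+.7*(now-tt))))
        return r
    f=least_squares(res,[M[0][1],0.]);ph,v=sim(*f.x,P,M[0][0],now)
    print('phi %.3f v %.3f  rms %.2f n %d'%(ph,v,np.sqrt(np.mean(f.fun**2)),len(M)))
    p0=pc=A[-1,1];seq=[];x,w=ph,v
    for k in range(rows+12):
        e=x-target
        want=(-2*om*w-om*om*e-(G-Kp)/I*x+C/I*w)/(Kp/I)
        nx=np.clip(want,pc-rate,pc+rate);nx=np.clip(nx,-.35,.35)
        x,w=sim(x,w,lambda t,a=pc,b=nx:a+(b-a)*np.clip(t/.1,0,1),0,.1);pc=nx;seq.append((nx,x,w))
    print('rows: ty units',[round(-(q[0]-p0)/.7854,3) for q in seq[:rows]]);print('pred p',np.round([q[0] for q in seq],2).tolist());print('phi',np.round([q[1] for q in seq],2).tolist())
if __name__=='__main__': run(*[int(a) for a in sys.argv[1:3]])
E
rm -f log.json; python3 ctl.py 2 4
```

```text
t 10.25 stripe [0.415 0.418] batt [0.42 0.42] pitch -0.0 pos [ 526. -232.  165.] grip 90 0.16
phi 0.420 v 0.001  rms 0.00 n 2
rows: ty units [np.float64(0.051), np.float64(0.102), np.float64(0.119), np.float64(0.088)]
pred p [-0.04, -0.08, -0.09, -0.07, -0.05, -0.04, -0.03, -0.02, -0.02, -0.02, -0.01, -0.01, -0.01, -0.01, -0.01, -0.01]
phi [0.38, 0.34, 0.3, 0.27, 0.24, 0.21, 0.18, 0.16, 0.14, 0.12, 0.11, 0.09, 0.08, 0.07, 0.06, 0.06]
```

Emit:
step_arm(
  moves=[
    [[0, 0.03, 0], [0, 0, 0], -1],
    [[0, 0.08, 0], [0, 0, 0], -1],
    [[0, 0.14, 0], [0, 0, 0], -1],
    [[0, 0.2, 0], [0, 0, 0], -1],
    [[0, 0.25, 0], [0, 0, 0], -1],
  ],
)

```text
clock: 10.75
eef_pos: [526.2, -232.8, 165.8]
tcp_rot: [3.141, -0.198, 1.883]
contact_force: [0.7, 0.6, -7.2]
opening: 0.161
grasp_force: 89.7
```

```bash
python3 ctl.py 3 4
```

```text
t 10.9 stripe [0.19  0.162 0.134] batt [0.174 0.141 0.108] pitch -0.196 pos [ 526. -233.  165.] grip 90 0.167
phi 0.154 v -0.476  rms 4.40 n 5
rows: ty units [np.float64(-0.051), np.float64(-0.102), np.float64(-0.153), np.float64(-0.204)]
pred p [-0.16, -0.12, -0.08, -0.04, 0.0, 0.04, 0.08, 0.12, 0.16, 0.12, 0.08, 0.04, 0.0, -0.04, -0.08, -0.12]
phi [0.1, 0.05, 0.0, -0.05, -0.1, -0.15, -0.21, -0.25, -0.26, -0.22, -0.18, -0.14, -0.11, -0.07, -0.05, -0.03]
```

Emit:
step_arm(
  moves=[
    [[0, -0.18, 0], [0, 0, 0], -1],
    [[0, -0.36, 0], [0, 0, 0], -1],
    [[0, -0.54, 0], [0, 0, 0], -1],
    [[0, -0.64, 0], [0, 0, 0], -1],
  ],
)

```text
clock: 11.3
eef_pos: [525.1, -230.5, 166.2]
tcp_rot: [3.14, 0.31, 1.884]
contact_force: [-1.2, 0.1, -8.4]
opening: 0.163
grasp_force: 89.7
```

```bash
sed -i 's/win=1.2/win=0.5/; s/rate=.04/rate=.08/' ctl.py; python3 ctl.py 3 4
```

```text
t 11.45 stripe [-0.13  -0.114 -0.089] batt [-0.166 -0.151 -0.122] pitch 0.305 pos [ 525. -230.  166.] grip 90 0.16
phi -0.006 v 0.780  rms 5.58 n 3
rows: ty units [np.float64(0.102), np.float64(0.204), np.float64(0.306), np.float64(0.407)]
pred p [0.22, 0.14, 0.06, -0.02, -0.1, -0.02, 0.06, 0.14, 0.22, 0.27, 0.2, 0.16, 0.13, 0.1, 0.08, 0.07]
phi [0.08, 0.16, 0.26, 0.35, 0.33, 0.25, 0.18, 0.12, 0.08, 0.04, 0.01, -0.0, -0.02, -0.02, -0.03, -0.03]
```

```bash
cat > ctl2.py <<'E'
from ctl import *
from scipy.optimize import minimize
def plan(ph,v,p0,N=12,rate=.1,pmax=.3):
    def roll(d):
        x,w,pc=ph,v,p0;c=0;tr=[]
        for k in range(N):
            nx=pc+d[k]
            x,w=sim(x,w,lambda t,a=pc,b=nx:a+(b-a)*np.clip(t/.1,0,1),0,.1,dt=.0125);pc=nx;tr.append((pc,x,w))
            c+=x*x+.3*w*w+.15*pc*pc+.3*d[k]**2+ 50*max(0,abs(pc)-pmax)**2+50*max(0,abs(x-pc)-.38)**2
        c+=10*(x+.75*w)**2+3*pc*pc+2*w*w
        return c,tr
    f=minimize(lambda d:roll(d)[0],np.zeros(N),bounds=[(-rate,rate)]*N,method='L-BFGS-B',options=dict(maxiter=40))
    return roll(f.x)[1]
def go(n=3,rows=4,rate=.1,state=None):
    L=load();o,s=est(n,False) if n else (None,telemetry.sense());s=telemetry.sense();p=pitch(s);now=s['clock']
    if n:
        m=np.where(np.isnan(o[:,1]),o[:,2],.6*o[:,1]+.4*o[:,2])
        print('t',now,'stripe',np.round(o[:,1],3),'batt',np.round(o[:,2],3),'p %.3f'%p,'pos',np.round(s['eef_pos']),'yaw',np.round(s['tcp_rot'],3),'grip',round(s['grasp_force']),round(s['opening'],3))
        P=lambda t:p
        def res(x):
            a,b=x;t=o[0,0];r=[]
            for tt,mm in zip(o[:,0],m):
                a,b=sim(a,b,P,t,tt);t=tt;r.append(a-mm)
            return r
        f=least_squares(res,[m[0],0.]);ph,v=sim(*f.x,P,o[0,0],now)
    if state: ph,v=state
    print('phi %.3f v %.3f'%(ph,v)); tr=plan(ph,v,p,rate=rate)
    print('ty',[round(float(-(q[0]-p)/.7854),2) for q in tr[:8]]);print('p',np.round([q[0] for q in tr],2).tolist());print('phi',np.round([q[1] for q in tr],3).tolist());print('v',np.round([q[2] for q in tr],2).tolist())
if __name__=='__main__':
    a=sys.argv[1:];go(int(a[0]) if a else 3,rate=float(a[1]) if len(a)>1 else .1)
E
python3 -c "
from ctl2 import *
go(0,state=(-.08,.45))"
```

```text
phi -0.080 v 0.450
ty [0.13, 0.25, 0.38, 0.51, 0.64, 0.63, 0.66, 0.56]
p [0.2, 0.1, 0.0, -0.1, -0.2, -0.19, -0.21, -0.13, -0.03, 0.03, 0.04, 0.01]
phi [-0.032, 0.021, 0.074, 0.125, 0.17, 0.209, 0.208, 0.182, 0.157, 0.136, 0.12, 0.107]
v [0.51, 0.53, 0.52, 0.49, 0.42, 0.37, -0.25, -0.26, -0.23, -0.19, -0.14, -0.12]
```

Emit:
step_arm(
  moves=[
    [[0, 0.17, 0], [0, 0, 0], -1],
    [[0, 0.34, 0], [0, 0, 0], -1],
    [[0, 0.51, 0], [0, 0, 0], -1],
    [[0, 0.62, 0], [0, 0, 0], -1],
  ],
)

```text
clock: 11.85
eef_pos: [527.7, -234.4, 167.1]
tcp_rot: [3.136, -0.185, 1.883]
contact_force: [1.1, -0.5, -7.1]
opening: 0.165
grasp_force: 89.7
```

```bash
python3 ctl2.py 3 .1
```

```text
t 12.0 stripe [0.197 0.221 0.233] batt [0.183 0.208 0.216] p -0.180 pos [ 527. -235.  165.] yaw [ 3.14  -0.18   1.881] grip 90 0.162
phi 0.240 v -0.003
ty [-0.04, -0.03, -0.04, -0.03, -0.01, 0.0, -0.03, -0.08]
p [-0.15, -0.15, -0.15, -0.16, -0.17, -0.18, -0.16, -0.11, -0.08, -0.04, -0.02, 0.0]
phi [0.239, 0.235, 0.23, 0.224, 0.214, 0.201, 0.185, 0.168, 0.15, 0.134, 0.119, 0.107]
v [-0.02, -0.04, -0.06, -0.08, -0.11, -0.14, -0.17, -0.17, -0.17, -0.16, -0.14, -0.11]
```

Emit:
step_arm(
  moves=[
    [[0, 0, 0], [0, 0, 0], -1],
    [[0, 0, 0], [0, 0, 0], -1],
    [[0, 0, 0], [0, 0, 0], -1],
  ],
)

```text
clock: 12.3
eef_pos: [525.8, -231.4, 166.1]
tcp_rot: [3.141, -0.18, 1.884]
contact_force: [0.0, 1.2, -7.1]
opening: 0.163
grasp_force: 89.7
```

```bash
python3 ctl2.py 4 .05
```

```text
t 12.5 stripe [0.201 0.197 0.191 0.184] batt [0.19  0.179 0.17  0.166] p -0.180 pos [ 526. -232.  166.] yaw [ 3.141 -0.18   1.884] grip 90 0.162
phi 0.167 v -0.176
ty [-0.06, -0.13, -0.18, -0.21, -0.23, -0.24, -0.24, -0.24]
p [-0.13, -0.08, -0.04, -0.01, 0.0, 0.01, 0.01, 0.01, 0.01, 0.01, 0.0, 0.0]
phi [0.149, 0.129, 0.11, 0.093, 0.079, 0.066, 0.056, 0.047, 0.04, 0.035, 0.031, 0.028]
v [-0.19, -0.19, -0.18, -0.16, -0.14, -0.12, -0.1, -0.08, -0.06, -0.05, -0.04, -0.03]
```

Emit:
step_arm(
  moves=[
    [[0, -0.06, 0], [0, 0, 0], -1],
    [[0, -0.13, 0], [0, 0, 0], -1],
    [[0, -0.18, 0], [0, 0, 0], -1],
    [[0, -0.21, 0], [0, 0, 0], -1],
  ],
)

```text
clock: 12.9
eef_pos: [525.6, -231.5, 165.9]
tcp_rot: [3.142, -0.015, 1.884]
contact_force: [0.3, 0.0, -6.8]
opening: 0.163
grasp_force: 89.7
```

```bash
python3 ctl2.py 4 .05
```

```text
t 13.1 stripe [0.114 0.107 0.098 0.098] batt [0.091 0.083 0.08  0.076] p -0.016 pos [ 526. -232.  166.] yaw [ 3.141 -0.016  1.883] grip 90 0.164
phi 0.083 v -0.091
ty [0.03, 0.03, 0.01, -0.0, -0.01, -0.02, -0.02, -0.02]
p [-0.04, -0.04, -0.03, -0.02, -0.01, -0.0, -0.0, -0.0, -0.0, -0.0, 0.0, 0.0]
phi [0.074, 0.065, 0.056, 0.048, 0.04, 0.034, 0.029, 0.025, 0.021, 0.018, 0.016, 0.014]
v [-0.09, -0.09, -0.09, -0.08, -0.07, -0.06, -0.05, -0.04, -0.03, -0.03, -0.02, -0.01]
```

Emit:
step_arm(
  moves=[
    [[0, 0.03, 0], [0, 0, 0], -1],
    [[0, 0.03, 0], [0, 0, 0], -1],
    [[0, 0.01, 0], [0, 0, 0], -1],
    [[0, 0, 0], [0, 0, 0], -1],
  ],
)

```text
clock: 13.5
eef_pos: [525.6, -232.4, 165.4]
tcp_rot: [-3.141, -0.015, 1.882]
contact_force: [0.2, 0.1, -7.4]
opening: 0.16
grasp_force: 89.6
```

```bash
python3 ctl2.py 4 .05
```

```text
t 13.7 stripe [0.078 0.075 0.075 0.074] batt [0.053 0.052 0.051 0.049] p -0.016 pos [ 526. -232.  166.] yaw [ 3.142 -0.016  1.883] grip 90 0.163
phi 0.063 v -0.014
ty [0.06, 0.08, 0.05, 0.03, 0.0, -0.0, -0.01, -0.02]
p [-0.06, -0.08, -0.06, -0.04, -0.02, -0.01, -0.01, -0.0, 0.0, 0.0, 0.0, 0.0]
phi [0.061, 0.057, 0.051, 0.045, 0.039, 0.033, 0.028, 0.024, 0.02, 0.018, 0.016, 0.014]
v [-0.03, -0.05, -0.06, -0.06, -0.06, -0.05, -0.05, -0.04, -0.03, -0.02, -0.02, -0.01]
```

Emit:
step_arm(
  moves=[
    [[0, 0.06, 0], [0, 0, 0], -1],
    [[0, 0.08, 0], [0, 0, 0], -1],
    [[0, 0.06, 0], [0, 0, 0], -1],
    [[0, 0.03, 0], [0, 0, 0], -1],
    [[0, 0, 0], [0, 0, 0], -1],
  ],
)

```text
clock: 14.2
eef_pos: [525.5, -232.0, 165.6]
tcp_rot: [-3.141, -0.013, 1.883]
contact_force: [-0.2, -0.1, -7.2]
opening: 0.161
grasp_force: 89.6
```

```bash
python3 ctl2.py 4 .05
```

```text
t 14.4 stripe [0.075 0.069 0.071 0.072] batt [0.047 0.047 0.049 0.049] p -0.015 pos [ 526. -232.  166.] yaw [ 3.141 -0.015  1.884] grip 90 0.162
phi 0.062 v 0.001
ty [0.06, 0.09, 0.07, 0.04, 0.02, 0.0, -0.01, -0.01]
p [-0.07, -0.08, -0.07, -0.05, -0.03, -0.02, -0.01, -0.0, -0.0, 0.0, 0.0, -0.0]
phi [0.061, 0.058, 0.053, 0.047, 0.041, 0.036, 0.03, 0.026, 0.022, 0.019, 0.016, 0.015]
v [-0.02, -0.04, -0.05, -0.06, -0.06, -0.06, -0.05, -0.04, -0.03, -0.03, -0.02, -0.01]
```

Emit:
step_arm(
  moves=[
    [[0, 0.06, 0], [0, 0, 0], -1],
    [[0, 0.11, 0], [0, 0, 0], -1],
    [[0, 0.11, 0], [0, 0, 0], -1],
    [[0, 0.06, 0], [0, 0, 0], -1],
    [[0, 0.02, 0], [0, 0, 0], -1],
    [[0, -0.01, 0], [0, 0, 0], -1],
  ],
)

```text
clock: 15.0
eef_pos: [525.6, -231.8, 165.7]
tcp_rot: [-3.142, -0.006, 1.883]
contact_force: [-0.3, 0.5, -7.4]
opening: 0.165
grasp_force: 89.6
```

```bash
python3 ctl2.py 4 .05
```

```text
t 15.2 stripe [0.068 0.071 0.067 0.072] batt [0.042 0.044 0.045 0.044] p -0.008 pos [ 526. -232.  166.] yaw [ 3.141 -0.008  1.884] grip 90 0.164
phi 0.061 v 0.018
ty [0.06, 0.09, 0.11, 0.07, 0.04, 0.01, 0.01, -0.0]
p [-0.06, -0.08, -0.09, -0.06, -0.04, -0.02, -0.01, -0.01, -0.0, -0.0, 0.0, 0.0]
phi [0.062, 0.061, 0.058, 0.052, 0.046, 0.04, 0.034, 0.029, 0.025, 0.022, 0.019, 0.017]
v [0.0, -0.02, -0.05, -0.06, -0.06, -0.06, -0.05, -0.05, -0.04, -0.03, -0.02, -0.02]
```

Emit:
step_arm(
  moves=[
    [[0, -0.013, 0.003], [0.002, 0, 0.001], -1],
    [[0, -0.013, 0.006], [0.007, 0.001, 0.002], -1],
    [[0, -0.013, 0.009], [0.016, 0.001, 0.003], -1],
    [[0, -0.013, 0.012], [0.028, 0.002, 0.004], -1],
    [[0, -0.013, 0.015], [0.044, 0.004, 0.005], -1],
    [[0, -0.013, 0.018], [0.063, 0.005, 0.006], -1],
    [[0, -0.013, 0.021], [0.086, 0.007, 0.007], -1],
    [[0, -0.013, 0.023], [0.112, 0.01, 0.008], -1],
  ],
)

```text
clock: 16.0
eef_pos: [520.7, -209.9, 164.3]
tcp_rot: [-3.142, 0.002, 1.865]
contact_force: [-0.6, 0.3, -7.9]
opening: 0.164
grasp_force: 89.6
```

Emit:
step_arm(
  moves=[
    [[0, 0, 0.003], [0.03, 0.002, 0.001], -1],
    [[0, 0, 0.006], [0.063, 0.004, 0.002], -1],
    [[0, 0, 0.009], [0.1, 0.007, 0.003], -1],
    [[0, 0, 0.012], [0.14, 0.009, 0.004], -1],
    [[0, 0, 0.015], [0.184, 0.012, 0.005], -1],
    [[0, 0, 0.018], [0.231, 0.015, 0.006], -1],
    [[0, 0, 0.021], [0.282, 0.019, 0.007], -1],
    [[0, 0, 0.023], [0.336, 0.022, 0.008], -1],
  ],
)

```text
clock: 16.8
eef_pos: [505.3, -143.8, 162.5]
tcp_rot: [3.142, 0.002, 1.847]
contact_force: [0.1, -0.2, -7.8]
opening: 0.161
grasp_force: 89.6
```

Emit:
step_arm(
  moves=[
    [[0, 0.026, 0.003], [0.054, 0.003, 0.001], -1],
    [[0, 0.026, 0.006], [0.105, 0.005, 0.002], -1],
    [[0, 0.026, 0.009], [0.152, 0.007, 0.003], -1],
    [[0, 0.026, 0.012], [0.196, 0.01, 0.004], -1],
    [[0, 0.026, 0.015], [0.236, 0.012, 0.005], -1],
    [[0, 0.026, 0.018], [0.273, 0.013, 0.006], -1],
    [[0, 0.026, 0.021], [0.306, 0.015, 0.007], -1],
    [[0, 0.026, 0.023], [0.336, 0.016, 0.008], -1],
  ],
)

```text
clock: 17.6
eef_pos: [490.2, -78.7, 160.7]
tcp_rot: [-3.142, -0.018, 1.829]
contact_force: [-0.5, 0.2, -6.9]
opening: 0.164
grasp_force: 89.7
```

Emit:
step_arm(
  moves=[
    [[0, 0, 0.003], [0.026, 0.001, 0.001], -1],
    [[0, 0, 0.006], [0.049, 0.002, 0.002], -1],
    [[0, 0, 0.009], [0.068, 0.002, 0.003], -1],
    [[0, 0, 0.012], [0.084, 0.003, 0.004], -1],
    [[0, 0, 0.015], [0.096, 0.003, 0.005], -1],
    [[0, 0, 0.018], [0.105, 0.003, 0.006], -1],
    [[0, 0, 0.021], [0.11, 0.003, 0.007], -1],
    [[0, -0.013, 0.023], [0.112, 0.003, 0.008], -1],
  ],
)

```text
clock: 18.4
eef_pos: [485.2, -57.5, 159.5]
tcp_rot: [-3.141, -0.007, 1.81]
contact_force: [-0.0, -0.1, -7.5]
opening: 0.16
grasp_force: 89.6
```

```bash
python3 ctl2.py 4 .05
```

```text
t 18.6 stripe [0.41  0.416 0.419 0.424] batt [0.421 0.425 0.428 0.431] p -0.008 pos [485. -57. 160.] yaw [-3.141 -0.008  1.811] grip 90 0.165
phi 0.412 v 0.000
ty [0.06, 0.07, 0.02, 0.03, 0.05, -0.02, -0.03, -0.01]
p [-0.06, -0.06, -0.03, -0.03, -0.05, 0.0, 0.01, 0.0, 0.01, -0.01, 0.03, 0.02]
phi [0.368, 0.322, 0.28, 0.243, 0.209, 0.18, 0.155, 0.133, 0.115, 0.1, 0.087, 0.078]
v [-0.49, -0.45, -0.39, -0.35, -0.32, -0.28, -0.23, -0.2, -0.17, -0.14, -0.11, -0.08]
```

The mast fell back onto its stop during the carry: it had not been exactly balanced. The rover is about 180 mm from its start, still within the allowed 200. I'll move back and use the logged data to identify the pitch bias and stiffness before trying again.

Emit:
step_arm(
  moves=[
    [[0, 0, 0], [-0.02, 0, 0], -1],
    [[0, 0, 0], [-0.07, 0, 0], -1],
    [[0, 0, 0], [-0.14, 0, 0], -1],
    [[0, 0, 0], [-0.22, 0, 0], -1],
    [[0, 0, 0], [-0.3, 0, 0], -1],
    [[0, 0, 0], [-0.36, 0, 0], -1],
    [[0, 0, 0], [-0.4, 0, 0], -1],
    [[0, 0, 0], [-0.41, 0, 0], -1],
  ],
)

```text
clock: 19.4
eef_pos: [504.8, -138.1, 158.8]
tcp_rot: [-3.141, -0.008, 1.81]
contact_force: [0.3, -0.0, -7.4]
opening: 0.165
grasp_force: 89.7
```

```bash
cat > idn.py <<'E'
import numpy as np
from scipy.optimize import least_squares
I=.0033;K=.013
u=.7854
# (time,pitch) knots
k=[(12.0,-.18),(12.5,-.18),(12.6,-.18+.06*u),(12.7,-.18+.13*u),(12.8,-.18+.18*u),(12.9,-.016),(13.1,-.016),(13.2,-.04),(13.3,-.04),(13.4,-.024),(13.5,-.016),(13.7,-.016),(13.8,-.063),(13.9,-.079),(14.0,-.063),(14.1,-.04),(14.2,-.015),(14.4,-.015),(14.5,-.062),(14.6,-.101),(14.7,-.101),(14.8,-.062),(14.9,-.031),(15.0,-.008),(15.2,-.008)]
k=np.array(k)
S=[(12.3,.201,.19),(12.35,.197,.179),(12.4,.191,.17),(12.45,.184,.166),(12.9,.114,.091),(12.95,.107,.083),(13.0,.098,.08),(13.05,.098,.076),(13.5,.078,.053),(13.55,.075,.052),(13.6,.075,.051),(13.65,.074,.049),(14.2,.075,.047),(14.25,.069,.047),(14.3,.071,.049),(14.35,.072,.049),(15.0,.068,.042),(15.05,.071,.044),(15.1,.067,.045),(15.15,.072,.044)]
S=np.array(S)
def sim(x,lag=.04,F=.0001):
    ph,v,b,G,m=x[:5];t=12.3;out=[]
    P=lambda t:np.interp(t-lag,k[:,0],k[:,1])+b
    for tt in S[:,0]:
        while t<tt-1e-9:
            h=.005;p=P(t);w=v-(P(t+.01)-P(t-.01))/.02
            v+=h*(G*ph-K*(ph-p)-.0008*w-F*np.tanh(w/.004))/I;ph+=h*v;t+=h
        out.append(ph)
    return np.array(out)
for Gfix in (None,.0187):
  for meas in (S[:,1],S[:,2],S[:,1:].mean(1)):
    # m: measurement bias
    g=lambda x:Gfix or x[3]
    def res(x):
        y=x.copy();y[3]=g(x);return np.r_[(sim(y)+y[4]-meas)/.003,y[2]/.02,(y[3]-.0187)/.0015,y[4]/.02]
    f=least_squares(res,[.19,-.1,0,.0187,0]);print(np.round(f.x,4),'rms',np.sqrt(np.mean(f.fun[:20]**2)))
E
python3 idn.py; python3 -c "
from est import *
o,s=est(2,False);print(np.round(o,3),s['eef_pos'],s['tcp_rot'])
Rr,q=rover(s);print('rover',q,'start',np.array([525.3,-232,0])-R.from_euler('z',1.885).apply([0,30,0]))"
```

```text
[ 0.2057 -0.1124  0.0066  0.02   -0.0036] rms 0.6268238435277308
[ 0.195  -0.1345  0.0138  0.0206 -0.0081] rms 0.4465773903292625
[ 0.2002 -0.1234  0.0101  0.0203 -0.0057] rms 0.3768077261303227
[ 0.207  -0.0969  0.0139  0.2229 -0.0061] rms 0.7196060639510602
[ 0.1949 -0.1097  0.023   0.0753 -0.0101] rms 0.7116952039684842
[ 0.2009 -0.1033  0.0185  0.6485 -0.0081] rms 0.5894110050385385
[[ 1.940e+01  4.140e-01  4.130e-01 -8.000e-03  2.000e+00]
 [ 1.945e+01  4.130e-01  4.160e-01 -8.000e-03  2.000e+00]] [ 504.67258309 -137.75350564  158.76942057] [-3.14100559 -0.00797484  1.8098019 ]
rover [ 533.59531501 -129.94241773   73.25502129] start [ 553.83128378 -222.72822315    0.        ]
```

```bash
cat > c3.py <<'E'
from est import *
from scipy.optimize import least_squares, minimize
I,G,K,C,F,ML,PB=.0033,.0203,.013,.0008,.0001,.00195,.010
U=.7854; H=65.
class Traj:
    def __init__(s,t,p,x): s.t,s.p,s.x=map(np.array,(t,p,x))
    def grid(s,t0,n,dt,lag):
        t=t0+dt*np.arange(n)-lag; P=lambda q:np.interp(q,s.t,s.p); X=lambda q:np.interp(q,s.t,s.x)+H*P(q)
        e=.02; return P(t),(P(t+e)-P(t-e))/(2*e),(X(t+.05)-2*X(t)+X(t-.05))/.05**2/1000
def sim(phi,v,tr,t0,t1,dt=.01,lag=.03,db=0):
    n=int(round((t1-t0)/dt))
    if n<1:return phi,v,[]
    P,D,A=tr.grid(t0,n,dt,lag);path=[]
    for p,d,a in zip(P,D,A):
        w=v-d;v+=dt*(G*phi-K*(phi-p-PB-db)-C*w-F*np.tanh(w/.004)-ML*a)/I;phi+=dt*v
        th=phi-p-PB
        if th>.42:phi=.42+p+PB;v=min(v,d)
        if th<-.42:phi=-.42+p+PB;v=max(v,d)
        path.append((phi,v))
    return phi,v,path
def go(ty=(),sx=(),n=4,nx=(),win=1.6,rate=.05,phit=0.,N=14):
    L=json.load(open('c3.json')) if os.path.exists('c3.json') else dict(t=[],p=[],x=[],m=[])
    o,s=est(n,False);s=telemetry.sense();now=s['clock'];pm=pitch(s)
    t0=o[0,0]-.1*len(ty)
    if L['t'] and t0>L['t'][-1]-.01: p0,x0=L['p'][-1],L['x'][-1]
    else: p0,x0=pm+sum(ty[-1:])*U,0.; L['t']=[];L['p']=[];L['x']=[];L['m']=[]
    if not L['t']: L['t'].append(t0-.3);L['p'].append(p0);L['x'].append(x0)
    L['t'].append(t0);L['p'].append(p0);L['x'].append(x0)
    sx=list(sx)+[sx[-1] if sx else 0]*(len(ty)-len(sx))
    for i,(a,b) in enumerate(zip(ty,sx)): L['t'].append(t0+.1*(i+1));L['p'].append(p0-a*U);L['x'].append(x0+200*b)
    L['t'].append(now);L['x'].append(L['x'][-1]);L['p'].append(float(pm))
    m=np.where(np.isnan(o[:,1]),o[:,2],(o[:,1]+o[:,2])/2)
    L['m']+=[[float(a),float(b)] for a,b in zip(o[:,0],m)];json.dump(L,open('c3.json','w'))
    tr=Traj(L['t'],L['p'],L['x']);M=[q for q in L['m'] if q[0]>now-win]
    def res(x):
        a,v,db=x;t=M[0][0];r=[]
        for tt,mm in M: a,v,_=sim(a,v,tr,t,tt,db=db);t=tt;r.append((a-mm)/(.004*(1+now-tt)))
        return r+[db/.005]
    f=least_squares(res,[M[0][1],0.,0.]);ph,v,_=sim(f.x[0],f.x[1],tr,M[0][0],now,db=f.x[2]);db=.7*f.x[2]
    print('t %.2f'%now,'stripe',np.round(o[:,1],3),'batt',np.round(o[:,2],3),'p %.3f'%pm,'pos',np.round(s['eef_pos'],1),'yaw %.3f'%s['tcp_rot'][2],'grip',round(s['grasp_force']))
    print('phi %.3f v %.3f db %.3f rms %.2f n %d'%(ph,v,f.x[2],np.sqrt(np.mean(np.array(f.fun)**2)),len(M)))
    X=L['x'][-1];xs=[X+200*a for a in nx];xs+=[xs[-1] if xs else X]*(N-len(xs))
    def roll(d):
        p=pm+np.cumsum(d);T=Traj(np.r_[now-.3,now,now+.1*np.arange(1,N+1)],np.r_[pm,pm,p],np.r_[X,X,xs])
        a,b,path=sim(ph,v,T,now,now+.1*N,dt=.02,lag=.02,db=db);q=np.array(path)[4::5]
        x,w=q[:,0]-phit,q[:,1];pt=p+PB+db
        c=np.sum(x*x+.3*w*w+.1*pt*pt+.2*d*d+50*np.maximum(0,abs(p)-.3)**2+30*np.maximum(0,abs(q[:,0]-pt)-.38)**2)
        return c+10*(x[-1]+.7*w[-1])**2+3*pt[-1]**2,q,p
    f=minimize(lambda d:roll(d)[0],np.zeros(N),bounds=[(-rate,rate)]*N,method='L-BFGS-B',options=dict(maxiter=30))
    _,q,p=roll(f.x)
    print('ty',[round(float(-(a-pm)/U),3) for a in p[:8]]);print('phi',np.round(q[:,0],3).tolist());print('v',np.round(q[:,1],2).tolist())
if __name__=='__main__':
    a=json.loads(sys.argv[1]) if len(sys.argv)>1 else {};go(**a)
E
echo ok
```

```text
ok
```

Emit:
step_arm(
  moves=[
    [[0, 0.03, 0], [0, 0, 0], -1],
    [[0, 0.065, 0], [0, 0, 0], -1],
    [[0, 0.1, 0], [0, 0, 0], -1],
    [[0, 0.135, 0], [0, 0, 0], -1],
    [[0, 0.17, 0], [0, 0, 0], -1],
    [[0, 0.2, 0], [0, 0, 0], -1],
    [[0, 0.22, 0], [0, 0, 0], -1],
    [[0, 0.23, 0], [0, 0, 0], -1],
  ],
)

```text
clock: 20.3
eef_pos: [504.7, -137.4, 158.8]
tcp_rot: [-3.141, -0.189, 1.81]
contact_force: [0.1, 1.1, -7.4]
opening: 0.161
grasp_force: 89.7
```

```bash
python3 c3.py '{"ty":[0.03,0.065,0.1,0.135,0.17,0.2,0.22,0.23]}'
```

```text
t 20.50 stripe [0.17  0.143 0.126 0.108] batt [0.146 0.131 0.112 0.087] p -0.188 pos [ 504.5 -137.   158.9] yaw 1.811 grip 90
phi 0.076 v -0.437 db 0.000 rms 0.12 n 4
ty [-0.064, -0.127, -0.191, -0.255, -0.317, -0.366, -0.416, -0.429]
phi [0.029, -0.021, -0.072, -0.123, -0.174, -0.223, -0.27, -0.257, -0.232, -0.207, -0.182, -0.158, -0.138, -0.123]
v [-0.49, -0.5, -0.51, -0.51, -0.5, -0.49, -0.47, 0.25, 0.25, 0.25, 0.25, 0.22, 0.18, 0.15]
```

Emit:
step_arm(
  moves=[
    [[0, -0.18, 0], [0, 0, 0], -1],
    [[0, -0.35, 0], [0, 0, 0], -1],
    [[0, -0.48, 0], [0, 0, 0], -1],
    [[0, -0.52, 0], [0, 0, 0], -1],
  ],
)

```text
clock: 20.9
eef_pos: [503.7, -135.1, 159.0]
tcp_rot: [-3.141, 0.222, 1.813]
contact_force: [-0.5, 0.7, -8.5]
opening: 0.165
grasp_force: 89.7
```

```bash
python3 c3.py '{"ty":[-0.18,-0.35,-0.48,-0.52],"n":3,"rate":0.08}'
```

```text
t 21.05 stripe [-0.057 -0.062 -0.069] batt [-0.083 -0.088 -0.092] p 0.219 pos [ 504.3 -135.7  158.9] yaw 1.813 grip 90
phi -0.086 v -0.070 db 0.001 rms 0.37 n 7
ty [0.021, 0.076, 0.138, 0.194, 0.238, 0.268, 0.285, 0.289]
phi [-0.089, -0.085, -0.076, -0.067, -0.057, -0.048, -0.041, -0.035, -0.031, -0.027, -0.024, -0.021, -0.018, -0.016]
v [0.0, 0.06, 0.09, 0.1, 0.1, 0.08, 0.07, 0.05, 0.04, 0.03, 0.03, 0.03, 0.03, 0.02]
```

Emit:
step_arm(
  moves=[
    [[0, 0.02, 0], [0, 0, 0], -1],
    [[0, 0.075, 0], [0, 0, 0], -1],
    [[0, 0.14, 0], [0, 0, 0], -1],
    [[0, 0.195, 0], [0, 0, 0], -1],
  ],
)

```text
clock: 21.45
eef_pos: [505.1, -137.8, 159.2]
tcp_rot: [3.141, 0.064, 1.81]
contact_force: [1.4, -1.2, -7.8]
opening: 0.162
grasp_force: 89.7
```

```bash
python3 c3.py '{"ty":[0.02,0.075,0.14,0.195],"n":3}'
```

```text
t 21.60 stripe [-0.028 -0.025 -0.014] batt [-0.059 -0.054 -0.043] p 0.067 pos [ 504.9 -138.5  159. ] yaw 1.808 grip 90
phi -0.024 v 0.152 db 0.006 rms 0.71 n 10
ty [0.064, 0.127, 0.191, 0.253, 0.253, 0.254, 0.212, 0.173]
phi [-0.007, 0.011, 0.026, 0.037, 0.043, 0.044, 0.04, 0.035, 0.029, 0.024, 0.02, 0.016, 0.014, 0.013]
v [0.18, 0.17, 0.14, 0.1, 0.03, -0.01, -0.05, -0.06, -0.06, -0.05, -0.04, -0.03, -0.02, -0.01]
```

Emit:
step_arm(
  moves=[
    [[0, 0.08, 0], [0, 0, 0], -1],
    [[0, 0.15, 0], [0, 0, 0], -1],
    [[0, 0.2, 0], [0, 0, 0], -1],
    [[0, 0.22, 0], [0, 0, 0], -1],
  ],
)

```text
clock: 22.0
eef_pos: [504.8, -137.9, 158.8]
tcp_rot: [-3.141, -0.106, 1.81]
contact_force: [-0.9, -0.1, -7.3]
opening: 0.162
grasp_force: 89.6
```

```bash
python3 c3.py '{"ty":[0.08,0.15,0.2,0.22],"n":3}'
```

```text
t 22.15 stripe [0.051 0.058 0.058] batt [0.03  0.032 0.036] p -0.105 pos [ 504.5 -137.3  158.7] yaw 1.810 grip 90
phi 0.049 v 0.033 db 0.001 rms 0.19 n 9
ty [0.01, -0.002, -0.028, -0.057, -0.082, -0.1, -0.111, -0.116]
phi [0.051, 0.049, 0.045, 0.039, 0.034, 0.028, 0.024, 0.02, 0.018, 0.016, 0.014, 0.012, 0.011, 0.009]
v [0.0, -0.03, -0.05, -0.06, -0.06, -0.05, -0.04, -0.03, -0.02, -0.02, -0.02, -0.02, -0.02, -0.01]
```

Emit:
step_arm(
  moves=[
    [[0, 0.01, 0], [0, 0, 0], -1],
    [[0, -0.002, 0], [0, 0, 0], -1],
    [[0, -0.028, 0], [0, 0, 0], -1],
    [[0, -0.057, 0], [0, 0, 0], -1],
    [[0, -0.082, 0], [0, 0, 0], -1],
  ],
)

```text
clock: 22.65
eef_pos: [504.5, -136.6, 159.0]
tcp_rot: [-3.141, -0.04, 1.811]
contact_force: [0.3, 0.4, -8.6]
opening: 0.163
grasp_force: 89.7
```

```bash
python3 c3.py '{"ty":[0.01,-0.002,-0.028,-0.057,-0.082],"n":3}'
```

```text
t 22.80 stripe [0.043 0.038 0.037] batt [0.02  0.016 0.015] p -0.041 pos [ 504.5 -136.4  159. ] yaw 1.812 grip 90
phi 0.023 v -0.057 db -0.001 rms 0.16 n 9
ty [-0.038, -0.056, -0.063, -0.063, -0.058, -0.051, -0.046, -0.042]
phi [0.016, 0.011, 0.008, 0.006, 0.005, 0.005, 0.004, 0.003, 0.003, 0.002, 0.002, 0.002, 0.001, 0.001]
v [-0.06, -0.04, -0.03, -0.01, -0.01, -0.0, -0.0, -0.01, -0.01, -0.0, -0.0, -0.01, -0.0, -0.0]
```

Emit:
step_arm(
  moves=[
    [[0, -0.038, 0], [0, 0, 0], -1],
    [[0, -0.056, 0], [0, 0, 0], -1],
    [[0, -0.063, 0], [0, 0, 0], -1],
    [[0, -0.063, 0], [0, 0, 0], -1],
    [[0, -0.057, 0], [0, 0, 0], -1],
    [[0, -0.05, 0], [0, 0, 0], -1],
  ],
)

```text
clock: 23.4
eef_pos: [504.7, -137.1, 158.9]
tcp_rot: [-3.141, -0.003, 1.811]
contact_force: [-0.3, 0.0, -7.4]
opening: 0.161
grasp_force: 89.7
```

```bash
python3 c3.py '{"ty":[-0.038,-0.056,-0.063,-0.063,-0.057,-0.05],"n":4,"nx":[0.01,0.04,0.1,0.18,0.26,0.32,0.35,0.36]}'
```

```text
t 23.60 stripe [0.03  0.029 0.03  0.031] batt [0.003 0.005 0.007 0.007] p -0.002 pos [ 504.6 -137.2  158.9] yaw 1.810 grip 90
phi 0.020 v 0.022 db 0.002 rms 0.26 n 9
ty [0.006, 0.009, 0.009, 0.015, 0.021, 0.035, 0.039, 0.04]
phi [0.021, 0.021, 0.018, 0.013, 0.008, 0.005, 0.004, 0.004, 0.005, 0.006, 0.006, 0.005, 0.004, 0.004]
v [0.01, -0.01, -0.04, -0.05, -0.05, -0.03, -0.0, 0.01, 0.01, 0.0, -0.0, -0.01, -0.01, -0.01]
```

Emit:
step_arm(
  moves=[
    [[0, 0.006, 0.004], [0.01, 0, 0.001], -1],
    [[0, 0.009, 0.008], [0.04, 0, 0.002], -1],
    [[0, 0.009, 0.012], [0.1, 0, 0.004], -1],
    [[0, 0.015, 0.016], [0.18, 0.001, 0.006], -1],
    [[0, 0.021, 0.02], [0.26, 0.002, 0.008], -1],
    [[0, 0.035, 0.024], [0.32, 0.003, 0.01], -1],
    [[0, 0.039, 0.028], [0.35, 0.003, 0.011], -1],
    [[0, 0.04, 0.03], [0.36, 0.003, 0.011], -1],
  ],
)

```text
clock: 24.4
eef_pos: [488.0, -66.1, 156.9]
tcp_rot: [-3.141, -0.034, 1.788]
contact_force: [-0.1, 0.3, -7.8]
opening: 0.163
grasp_force: 89.6
```

```bash
python3 c3.py '{"ty":[0.006,0.009,0.009,0.015,0.021,0.035,0.039,0.04],"sx":[0.01,0.04,0.1,0.18,0.26,0.32,0.35,0.36],"n":4,"nx":[0.01,0.05,0.125,0.225,0.325,0.4,0.44,0.45]}'
```

```text
t 24.60 stripe [0.024 0.026 0.026 0.028] batt [0.002 0.005 0.005 0.006] p -0.033 pos [488.3 -67.2 156.9] yaw 1.787 grip 90
phi 0.017 v 0.008 db 0.000 rms 0.11 n 8
ty [-0.051, -0.069, -0.065, -0.059, -0.032, -0.006, 0.015, 0.021]
phi [0.016, 0.014, 0.01, 0.005, 0.001, -0.001, -0.001, 0.001, 0.003, 0.003, 0.004, 0.003, 0.003, 0.002]
v [-0.01, -0.02, -0.04, -0.05, -0.04, -0.02, 0.01, 0.02, 0.01, 0.0, -0.0, -0.01, -0.0, -0.0]
```

Emit:
step_arm(
  moves=[
    [[0, -0.051, 0.005], [0.01, 0, 0.002], -1],
    [[0, -0.069, 0.01], [0.05, -0.001, 0.004], -1],
    [[0, -0.065, 0.015], [0.125, -0.002, 0.006], -1],
    [[0, -0.059, 0.02], [0.225, -0.003, 0.008], -1],
    [[0, -0.032, 0.025], [0.325, -0.004, 0.01], -1],
    [[0, -0.006, 0.03], [0.4, -0.005, 0.012], -1],
    [[0, 0.015, 0.035], [0.44, -0.006, 0.013], -1],
    [[0, 0.021, 0.038], [0.45, -0.006, 0.014], -1],
  ],
)

```text
clock: 25.4
eef_pos: [467.5, 21.3, 157.1]
tcp_rot: [-3.14, -0.051, 1.758]
contact_force: [-0.6, -0.2, -6.8]
opening: 0.162
grasp_force: 89.7
```

```bash
python3 c3.py '{"ty":[-0.051,-0.069,-0.065,-0.059,-0.032,-0.006,0.015,0.021],"sx":[0.01,0.05,0.125,0.225,0.325,0.4,0.44,0.45],"n":4,"nx":[0.01,0.05,0.125,0.225,0.325,0.4,0.44,0.45]}'
```

```text
t 25.60 stripe [0.022 0.022 0.021 0.019] batt [0.008 0.006 0.003 0.004] p -0.050 pos [467.8  20.3 157.1] yaw 1.757 grip 90
phi 0.014 v 0.004 db -0.001 rms 0.38 n 8
ty [-0.054, -0.083, -0.091, -0.083, -0.073, -0.056, -0.038, -0.027]
phi [0.012, 0.009, 0.003, -0.003, -0.009, -0.012, -0.012, -0.009, -0.006, -0.005, -0.003, -0.003, -0.002, -0.001]
v [-0.02, -0.04, -0.06, -0.06, -0.06, -0.02, 0.01, 0.03, 0.02, 0.01, 0.01, 0.01, 0.01, 0.0]
```

Emit:
step_arm(
  moves=[
    [[0, -0.054, 0.005], [0.01, 0, 0.002], -1],
    [[0, -0.083, 0.01], [0.05, -0.002, 0.006], -1],
    [[0, -0.091, 0.015], [0.125, -0.006, 0.013], -1],
    [[0, -0.083, 0.02], [0.225, -0.01, 0.022], -1],
    [[0, -0.073, 0.025], [0.325, -0.014, 0.031], -1],
    [[0, -0.056, 0.03], [0.4, -0.018, 0.039], -1],
    [[0, -0.038, 0.035], [0.44, -0.02, 0.044], -1],
    [[0, -0.027, 0.038], [0.45, -0.02, 0.045], -1],
  ],
)

```text
clock: 26.4
eef_pos: [446.8, 109.1, 152.6]
tcp_rot: [-3.138, -0.03, 1.728]
contact_force: [-0.3, -0.1, -8.9]
opening: 0.165
grasp_force: 89.6
```

```bash
python3 c3.py '{"ty":[-0.054,-0.083,-0.091,-0.083,-0.073,-0.056,-0.038,-0.027],"sx":[0.01,0.05,0.125,0.225,0.325,0.4,0.44,0.45],"n":4,"nx":[0.01,0.05,0.125,0.225,0.325,0.4,0.44,0.45]}'
```

```text
t 26.60 stripe [ 0.003  0.003 -0.001 -0.002] batt [-0.01  -0.004 -0.009 -0.009] p -0.029 pos [447.2 108.1 152.7] yaw 1.727 grip 90
phi -0.001 v 0.014 db -0.001 rms 0.50 n 8
ty [-0.056, -0.084, -0.082, -0.077, -0.047, -0.017, 0.004, 0.016]
phi [-0.002, -0.004, -0.007, -0.01, -0.013, -0.014, -0.012, -0.008, -0.004, -0.002, -0.001, -0.001, -0.002, -0.001]
v [-0.01, -0.02, -0.03, -0.04, -0.02, 0.0, 0.03, 0.04, 0.03, 0.01, 0.01, -0.0, -0.0, 0.0]
```

Emit:
step_arm(
  moves=[
    [[0, -0.056, 0.005], [0.01, -0.001, 0.001], -1],
    [[0, -0.084, 0.01], [0.05, -0.004, 0.004], -1],
    [[0, -0.082, 0.015], [0.125, -0.009, 0.009], -1],
    [[0, -0.077, 0.02], [0.225, -0.016, 0.015], -1],
    [[0, -0.047, 0.025], [0.325, -0.024, 0.022], -1],
    [[0, -0.017, 0.03], [0.4, -0.029, 0.027], -1],
    [[0, 0.004, 0.035], [0.44, -0.032, 0.03], -1],
    [[0, 0.016, 0.038], [0.45, -0.033, 0.031], -1],
  ],
)

```text
clock: 27.4
eef_pos: [426.2, 197.1, 149.0]
tcp_rot: [-3.137, -0.042, 1.698]
contact_force: [-0.5, -0.2, -8.5]
opening: 0.167
grasp_force: 89.6
```

```bash
python3 c3.py '{"ty":[-0.056,-0.084,-0.082,-0.077,-0.047,-0.017,0.004,0.016],"sx":[0.01,0.05,0.125,0.225,0.325,0.4,0.44,0.45],"n":4,"nx":[0.01,0.05,0.125,0.225,0.325,0.4,0.44,0.45]}'; python3 -c "
from h import *
for n in ('lens','board_centre'):
  m=[imaging.mark_of(c,n)[:1] for c in ('scene','top')];print(n,m)
  if all(m):print(tri([('scene',m[0][0]['xy']),('top',m[1][0]['xy'])]))
print(telemetry.sense()['clock'])" 
```

```text
t 27.60 stripe [-0.011 -0.013 -0.013 -0.014] batt [-0.012 -0.017 -0.014 -0.019] p -0.041 pos [426.4 196.2 149.1] yaw 1.697 grip 90
phi -0.014 v -0.003 db -0.001 rms 0.44 n 8
ty [-0.064, -0.115, -0.134, -0.13, -0.095, -0.072, -0.048, -0.029]
phi [-0.016, -0.021, -0.027, -0.032, -0.034, -0.035, -0.031, -0.025, -0.019, -0.015, -0.012, -0.01, -0.01, -0.009]
v [-0.03, -0.05, -0.05, -0.04, -0.02, 0.01, 0.04, 0.06, 0.05, 0.04, 0.02, 0.01, 0.01, 0.01]
lens [[{'xy': [353.9, 145.9], 'conf': 0.67}], [{'xy': [406.0, 196.7], 'conf': 0.69}]]
[596.88947217  81.9016151  438.20695718]
board_centre [[{'xy': [461.5, 136.5], 'conf': 0.97}], [{'xy': [183.3, 230.2], 'conf': 0.56}]]
[484.8762719  528.00433679 335.58655814]
27.8
```

Emit:
step_arm(
  moves=[
    [[0, -0.09, 0.005], [0.01, -0.001, 0.001], -1],
    [[0, -0.145, 0.01], [0.05, -0.005, 0.004], -1],
    [[0, -0.16, 0.015], [0.125, -0.012, 0.009], -1],
    [[0, -0.15, 0.02], [0.225, -0.022, 0.016], -1],
    [[0, -0.11, 0.025], [0.325, -0.032, 0.024], -1],
    [[0, -0.08, 0.03], [0.4, -0.04, 0.03], -1],
    [[0, -0.05, 0.035], [0.44, -0.046, 0.033], -1],
    [[0, -0.03, 0.038], [0.45, -0.049, 0.035], -1],
  ],
)

```text
clock: 28.6
eef_pos: [405.0, 285.3, 145.8]
tcp_rot: [-3.136, -0.019, 1.668]
contact_force: [0.5, -0.6, -7.6]
opening: 0.161
grasp_force: 89.6
```

```bash
python3 c3.py '{"ty":[-0.09,-0.145,-0.16,-0.15,-0.11,-0.08,-0.05,-0.03],"sx":[0.01,0.05,0.125,0.225,0.325,0.4,0.44,0.45],"n":4}'
```

```text
t 28.80 stripe [-0.069 -0.067 -0.068 -0.07 ] batt [-0.071 -0.068 -0.067 -0.07 ] p -0.017 pos [405.2 284.2 145.8] yaw 1.667 grip 90
phi -0.070 v -0.020 db 0.000 rms 0.16 n 8
ty [-0.064, -0.119, -0.14, -0.136, -0.114, -0.078, -0.047, -0.03]
phi [-0.074, -0.077, -0.076, -0.072, -0.065, -0.058, -0.05, -0.043, -0.038, -0.034, -0.031, -0.029, -0.027, -0.024]
v [-0.04, -0.02, 0.02, 0.05, 0.07, 0.08, 0.07, 0.06, 0.05, 0.04, 0.02, 0.02, 0.02, 0.03]
```

Emit:
step_arm(
  moves=[
    [[0, -0.07, 0], [0, 0, 0], -1],
    [[0, -0.13, 0], [0, 0, 0], -1],
    [[0, -0.15, 0], [0, 0, 0], -1],
    [[0, -0.14, 0], [0, 0, 0], -1],
    [[0, -0.115, 0], [0, 0, 0], -1],
  ],
)

```text
clock: 29.3
eef_pos: [404.9, 285.2, 145.7]
tcp_rot: [-3.136, 0.071, 1.669]
contact_force: [-0.6, 0.5, -7.5]
opening: 0.164
grasp_force: 89.6
```

```bash
python3 c3.py '{"ty":[-0.07,-0.13,-0.15,-0.14,-0.115],"n":3}'
```

```text
t 29.45 stripe [-0.08  -0.078 -0.074] batt [-0.08  -0.074 -0.072] p 0.072 pos [405.1 284.2 145.9] yaw 1.667 grip 90
phi -0.071 v 0.060 db -0.000 rms 0.20 n 7
ty [0.017, 0.04, 0.06, 0.076, 0.087, 0.093, 0.097, 0.098]
phi [-0.064, -0.056, -0.048, -0.041, -0.034, -0.029, -0.024, -0.02, -0.017, -0.015, -0.013, -0.011, -0.009, -0.008]
v [0.07, 0.08, 0.08, 0.07, 0.06, 0.05, 0.04, 0.04, 0.03, 0.02, 0.02, 0.02, 0.01, 0.01]
```

Emit:
step_arm(
  moves=[
    [[0, 0.017, 0], [0, 0, 0], -1],
    [[0, 0.04, 0], [0, 0, 0], -1],
    [[0, 0.06, 0], [0, 0, 0], -1],
    [[0, 0.076, 0], [0, 0, 0], -1],
    [[0, 0.087, 0], [0, 0, 0], -1],
    [[0, 0.093, 0], [0, 0, 0], -1],
  ],
)

```text
clock: 30.05
eef_pos: [405.1, 284.8, 145.9]
tcp_rot: [-3.136, -0.001, 1.668]
contact_force: [0.9, -0.8, -7.5]
opening: 0.16
grasp_force: 89.6
```

```bash
python3 -c "
from h import *
import c3
imaging.grab_frame('top');imaging.grab_frame('scene')
m=[imaging.mark_of(c,'lens')[:1] for c in ('scene','top')];print(m)
if all(m):print(tri([(c,q[0]['xy']) for c,q in zip(('scene','top'),m)]))
from est import rover
s=telemetry.sense();Rr,o=rover(s);L=o+Rr.apply([34,-70,275]);print('pred lens',L,proj('scene',L),proj('top',L))
c3.go(ty=[0.017,0.04,0.06,0.076,0.087,0.093]+[.093]*2,n=4)
"
```

```text
[[{'xy': [380.8, 146.4], 'conf': 0.58}], [{'xy': [254.2, 219.2], 'conf': 0.77}]]
[517.93308718 323.69170545 333.18115292]
pred lens [502.26714988 328.82621491 334.84584505] [[383.50786793 142.14257187]] [[253.39534483 224.74933072]]
t 30.45 stripe [-0.033 -0.037 -0.033 -0.031] batt [-0.033 -0.033 -0.031 -0.034] p -0.000 pos [405.1 285.2 145.8] yaw 1.668 grip 90
phi -0.032 v 0.004 db -0.000 rms 0.18 n 7
ty [-0.026, -0.041, -0.041, -0.021, -0.01, -0.012, -0.007, -0.001]
phi [-0.032, -0.032, -0.029, -0.025, -0.022, -0.019, -0.016, -0.013, -0.011, -0.009, -0.007, -0.006, -0.005, -0.005]
v [0.0, 0.02, 0.03, 0.04, 0.03, 0.03, 0.03, 0.03, 0.02, 0.02, 0.01, 0.01, 0.01, 0.01]
```

```bash
python3 -c "
from est import *
im=cv2.imread('pics/last.png')[:,:,::-1].copy();s=telemetry.sense()
rc,cand,pv,nk=meas(im,s);m=model(s,-.03);print('batt',rc,m[1],'stripe',cand,m[2])
a=cv2.imread('pics/g0.png')[:,:,::-1].copy()
s0=dict(s);s0['eef_pos']=np.array([525.3,-232.3,85.5]);s0['tcp_rot']=np.array([np.pi,0,1.883])
rc,cand,pv,nk=meas(a,s0);m=model(s0,.42);print('start batt',rc,m[1],'stripe',cand,m[2])
cv2.imwrite('pics/f1.png',cv2.resize(im[90:250,290:480,::-1],(712,600),interpolation=2))
"
```

```text
batt [365.65580694 210.42745098] [366.24730818 213.03344178] stripe [(array([370.89285714, 145.07142857]), [365, 144, 13, 3, 28])] [370.57848406 147.97335344]
start batt [165.26732348 262.15155993] [165.92674911 265.49335638] stripe [(array([186.66666667, 196.45238095]), [180, 195, 14, 4, 42])] [185.83549609 200.62885851]
```

View pics/f1.png

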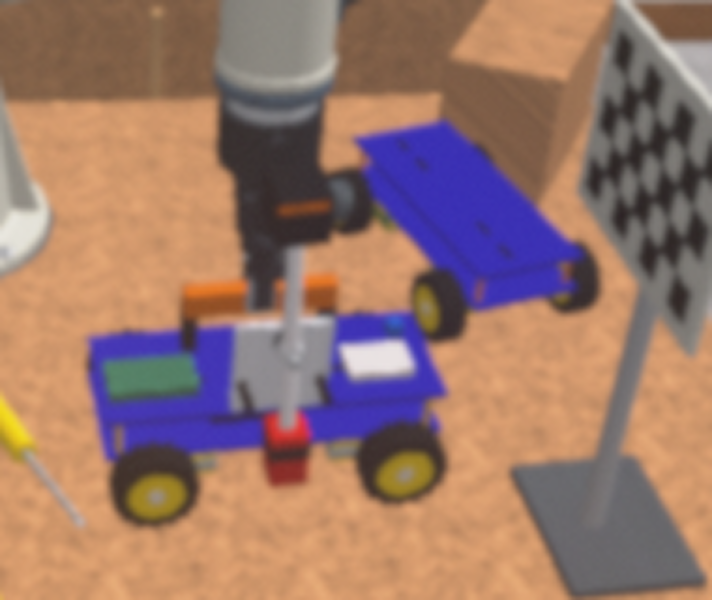

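The picture shows the rover level, with the camera at (300,205) facing the panel and the mast nearly upright. Lens is within about 5 mm of its target. I'll keep balancing here.

Emit:
step_arm(
  moves=[
    [[0, -0.026, 0], [0, 0, 0], -1],
    [[0, -0.041, 0], [0, 0, 0], -1],
    [[0, -0.041, 0], [0, 0, 0], -1],
    [[0, -0.021, 0], [0, 0, 0], -1],
    [[0, -0.01, 0], [0, 0, 0], -1],
    [[0, -0.01, 0], [0, 0, 0], -1],
  ],
)

```text
clock: 31.05
eef_pos: [405.1, 284.6, 145.8]
tcp_rot: [-3.136, 0.007, 1.667]
contact_force: [-0.2, -0.7, -7.3]
opening: 0.166
grasp_force: 89.6
```

```bash
python3 c3.py '{"ty":[-0.026,-0.041,-0.041,-0.021,-0.01,-0.01],"n":4}'
```

```text
t 31.25 stripe [-0.036 -0.04  -0.041 -0.038] batt [-0.034 -0.035 -0.033 -0.035] p 0.007 pos [405.2 285.  145.9] yaw 1.668 grip 90
phi -0.037 v -0.002 db -0.000 rms 0.19 n 8
ty [-0.016, -0.019, -0.029, -0.03, -0.031, -0.016, -0.002, 0.01]
phi [-0.037, -0.036, -0.035, -0.032, -0.029, -0.025, -0.021, -0.017, -0.014, -0.012, -0.01, -0.009, -0.009, -0.008]
v [-0.0, 0.01, 0.02, 0.03, 0.03, 0.04, 0.04, 0.04, 0.03, 0.02, 0.01, 0.01, 0.01, 0.01]
```

Emit:
step_arm(
  moves=[
    [[0, -0.03, 0], [0, 0, 0], -1],
    [[0, -0.05, 0], [0, 0, 0], -1],
    [[0, -0.06, 0], [0, 0, 0], -1],
    [[0, -0.05, 0], [0, 0, 0], -1],
    [[0, -0.03, 0], [0, 0, 0], -1],
    [[0, -0.01, 0], [0, 0, 0], -1],
  ],
)

```text
clock: 31.85
eef_pos: [405.0, 285.0, 145.8]
tcp_rot: [-3.136, 0.014, 1.668]
contact_force: [-0.4, -0.2, -7.8]
opening: 0.164
grasp_force: 89.7
```

```bash
python3 c3.py '{"ty":[-0.03,-0.05,-0.06,-0.05,-0.03,-0.01],"n":4}'
```

```text
t 32.05 stripe [-0.027 -0.025 -0.024 -0.023] batt [-0.023 -0.021 -0.02  -0.018] p 0.015 pos [405.2 284.6 145.9] yaw 1.667 grip 90
phi -0.017 v 0.046 db -0.000 rms 0.17 n 8
ty [0.032, 0.046, 0.048, 0.046, 0.046, 0.042, 0.039, 0.039]
phi [-0.012, -0.008, -0.005, -0.004, -0.003, -0.002, -0.002, -0.002, -0.002, -0.001, -0.001, -0.001, -0.001, -0.001]
v [0.05, 0.03, 0.02, 0.01, 0.01, 0.0, 0.0, 0.0, 0.0, 0.0, 0.0, 0.0, 0.0, 0.0]
```

Emit:
step_arm(
  moves=[
    [[0, 0.032, 0], [0, 0, 0], -1],
    [[0, 0.046, 0], [0, 0, 0], -1],
    [[0, 0.048, 0], [0, 0, 0], -1],
    [[0, 0.046, 0], [0, 0, 0], -1],
    [[0, 0.044, 0], [0, 0, 0], -1],
    [[0, 0.04, 0], [0, 0, 0], -1],
  ],
)

```text
clock: 32.65
eef_pos: [405.1, 285.2, 145.8]
tcp_rot: [-3.136, -0.016, 1.668]
contact_force: [-0.2, -0.8, -7.1]
opening: 0.157
grasp_force: 89.6
```

```bash
python3 c3.py '{"ty":[0.032,0.046,0.048,0.046,0.044,0.04],"n":4}'
```

```text
t 32.85 stripe [-0.018 -0.022 -0.026 -0.034] batt [-0.018 -0.023 -0.026 -0.031] p -0.016 pos [405.1 285.2 145.8] yaw 1.668 grip 90
phi -0.030 v -0.037 db -0.001 rms 0.54 n 8
ty [-0.064, -0.09, -0.092, -0.081, -0.066, -0.04, -0.025, -0.027]
phi [-0.034, -0.037, -0.037, -0.034, -0.03, -0.026, -0.022, -0.019, -0.015, -0.013, -0.012, -0.012, -0.012, -0.011]
v [-0.05, -0.01, 0.01, 0.03, 0.04, 0.04, 0.04, 0.03, 0.03, 0.02, 0.01, 0.0, -0.0, 0.02]
```

Emit:
step_arm(
  moves=[
    [[0, -0.07, 0], [0, 0, 0], -1],
    [[0, -0.11, 0], [0, 0, 0], -1],
    [[0, -0.11, 0], [0, 0, 0], -1],
    [[0, -0.09, 0], [0, 0, 0], -1],
    [[0, -0.07, 0], [0, 0, 0], -1],
  ],
)

```text
clock: 33.35
eef_pos: [404.9, 285.0, 145.7]
tcp_rot: [-3.136, 0.037, 1.668]
contact_force: [0.7, 0.3, -7.6]
opening: 0.157
grasp_force: 89.7
```

```bash
sed -i 's#db/.005#db/.012#; s/win=1.6/win=3.0/; s/db=.7\*f.x\[2\]/db=f.x[2]/' c3.py; python3 c3.py '{"ty":[-0.07,-0.11,-0.11,-0.09,-0.07],"n":4}'
```

```text
t 33.55 stripe [-0.041 -0.039 -0.036 -0.036] batt [-0.036 -0.041 -0.039 -0.038] p 0.039 pos [405.2 284.5 146. ] yaw 1.667 grip 90
phi -0.036 v 0.023 db -0.009 rms 0.30 n 16
ty [-0.005, 0.003, 0.016, 0.029, 0.04, 0.048, 0.052, 0.053]
phi [-0.033, -0.029, -0.025, -0.021, -0.017, -0.014, -0.012, -0.01, -0.009, -0.008, -0.007, -0.007, -0.006, -0.005]
v [0.03, 0.04, 0.04, 0.04, 0.04, 0.03, 0.02, 0.01, 0.01, 0.01, 0.01, 0.01, 0.01, 0.01]
```

Emit:
step_arm(
  moves=[
    [[0, -0.005, 0], [0, 0, 0], -1],
    [[0, 0.003, 0], [0, 0, 0], -1],
    [[0, 0.016, 0], [0, 0, 0], -1],
    [[0, 0.029, 0], [0, 0, 0], -1],
    [[0, 0.04, 0], [0, 0, 0], -1],
    [[0, 0.048, 0], [0, 0, 0], -1],
  ],
)

```text
clock: 34.15
eef_pos: [405.1, 284.9, 145.8]
tcp_rot: [-3.136, 0.001, 1.668]
contact_force: [1.8, -0.7, -7.7]
opening: 0.162
grasp_force: 89.6
```

```bash
python3 c3.py '{"ty":[-0.005,0.003,0.016,0.029,0.04,0.048],"n":4}'
```

```text
t 34.35 stripe [-0.014 -0.009 -0.01  -0.01 ] batt [-0.009 -0.007 -0.008 -0.008] p 0.001 pos [405.2 285.  145.9] yaw 1.668 grip 90
phi -0.006 v 0.023 db -0.008 rms 0.26 n 16
ty [0.008, 0.007, 0.007, 0.007, 0.007, 0.006, 0.006, 0.006]
phi [-0.004, -0.003, -0.002, -0.001, -0.001, -0.001, -0.001, -0.001, -0.0, -0.0, -0.0, -0.0, -0.0, -0.0]
v [0.02, 0.01, 0.01, 0.0, 0.0, 0.0, 0.0, 0.0, 0.0, 0.0, 0.0, 0.0, -0.0, 0.0]
```

Nearly at rest upright; I'll hold and watch.

Emit:
step_arm(
  moves=[
    [[0, 0.008, 0], [0, 0, 0], -1],
    [[0, 0.007, 0], [0, 0, 0], -1],
    [[0, 0.006, 0], [0, 0, 0], -1],
    [[0, 0.005, 0], [0, 0, 0], -1],
    [[0, 0.004, 0], [0, 0, 0], -1],
    [[0, 0.003, 0], [0, 0, 0], -1],
  ],
)

```text
clock: 34.95
eef_pos: [405.1, 285.1, 145.8]
tcp_rot: [-3.136, -0.001, 1.668]
contact_force: [0.4, -0.5, -6.4]
opening: 0.162
grasp_force: 89.6
```

```bash
python3 c3.py '{"ty":[0.008,0.007,0.006,0.005,0.004,0.003],"n":4}'
```

```text
t 35.15 stripe [-0.008 -0.006 -0.007 -0.007] batt [-0.002 -0.003 -0.002 -0.002] p -0.001 pos [405.1 285.1 145.8] yaw 1.668 grip 90
phi -0.004 v 0.000 db -0.010 rms 0.27 n 16
ty [-0.002, -0.003, -0.004, -0.005, -0.005, -0.003, -0.003, -0.003]
phi [-0.004, -0.004, -0.003, -0.003, -0.002, -0.002, -0.001, -0.001, -0.001, -0.001, -0.001, -0.001, -0.001, -0.001]
v [0.0, 0.0, 0.01, 0.01, 0.01, 0.0, 0.0, 0.0, 0.0, 0.0, 0.0, -0.0, -0.0, 0.0]
```

Emit:
step_arm(
  moves=[
    [[0, -0.002, 0], [0, 0, 0], -1],
    [[0, -0.002, 0], [0, 0, 0], -1],
    [[0, -0.002, 0], [0, 0, 0], -1],
    [[0, -0.002, 0], [0, 0, 0], -1],
    [[0, -0.002, 0], [0, 0, 0], -1],
    [[0, -0.002, 0], [0, 0, 0], -1],
    [[0, -0.002, 0], [0, 0, 0], -1],
    [[0, -0.002, 0], [0, 0, 0], -1],
  ],
)

```text
clock: 35.95
eef_pos: [405.1, 285.0, 145.8]
tcp_rot: [-3.136, 0.0, 1.668]
contact_force: [-0.3, -0.5, -6.8]
opening: 0.161
grasp_force: 89.6
```

```bash
python3 c3.py '{"ty":[-0.002,-0.002,-0.002,-0.002,-0.002,-0.002,-0.002,-0.002],"n":4}'
```

```text
t 36.15 stripe [-0.007 -0.007 -0.008 -0.007] batt [-0.004 -0.006 -0.004 -0.004] p 0.000 pos [405.1 285.  145.8] yaw 1.668 grip 90
phi -0.006 v -0.001 db -0.010 rms 0.24 n 16
ty [-0.002, -0.003, -0.005, -0.005, -0.006, -0.007, -0.007, -0.006]
phi [-0.006, -0.006, -0.005, -0.004, -0.004, -0.003, -0.002, -0.002, -0.001, -0.001, -0.001, -0.001, -0.001, -0.001]
v [0.0, 0.0, 0.01, 0.01, 0.01, 0.01, 0.01, 0.01, 0.0, 0.0, -0.0, -0.0, 0.0, 0.0]
```

Emit:
step_arm(
  moves=[
    [[0, 0, 0], [0, 0, 0], -1],
    [[0, 0, 0], [0, 0, 0], -1],
    [[0, 0, 0], [0, 0, 0], -1],
    [[0, 0, 0], [0, 0, 0], -1],
    [[0, 0, 0], [0, 0, 0], -1],
    [[0, 0, 0], [0, 0, 0], -1],
    [[0, 0, 0], [0, 0, 0], -1],
    [[0, 0, 0], [0, 0, 0], -1],
  ],
)

```text
clock: 36.95
eef_pos: [405.1, 285.1, 145.9]
tcp_rot: [-3.136, 0.0, 1.668]
contact_force: [0.1, -0.5, -7.7]
opening: 0.164
grasp_force: 89.6
```

```bash
python3 -c "
from h import *
for c in ('top','scene'): imaging.grab_frame(c)
for n in ('lens','board_centre','camera_mast','handle'):
  m=[imaging.mark_of(c,n)[:1] for c in ('scene','top')];print(n,[(np.round(q[0]['xy'],1),round(q[0]['conf'],2)) for q in m if q])
  if all(m):print(np.round(tri([(c,q[0]['xy']) for c,q in zip(('scene','top'),m)]),1))
import c3
c3.go(ty=[0]*8,n=4)"
```

```text
lens [(array([382.8, 141.9]), 0.57), (array([255.8, 220. ]), 0.58)]
[514.8 322.7 343.3]
board_centre [(array([182.9, 230.6]), 0.89)]
camera_mast [(array([365.7, 185.7]), 0.91), (array([271.3, 228.7]), 0.52)]
[507.  294.4 203.8]
handle [(array([358.5, 167.7]), 0.87), (array([278.6, 263.9]), 0.64)]
[398.1 279.3 184.8]
t 37.65 stripe [-0.009 -0.008 -0.01  -0.008] batt [-0.006 -0.006 -0.006 -0.005] p 0.000 pos [405.1 285.  145.9] yaw 1.668 grip 90
phi -0.007 v 0.001 db -0.005 rms 0.18 n 12
ty [-0.001, -0.005, -0.004, -0.003, -0.002, -0.002, -0.002, -0.002]
phi [-0.007, -0.006, -0.005, -0.004, -0.004, -0.003, -0.003, -0.002, -0.002, -0.002, -0.002, -0.002, -0.002, -0.001]
v [0.0, 0.01, 0.01, 0.01, 0.01, 0.0, 0.0, 0.0, 0.0, 0.0, 0.0, 0.0, 0.0, 0.0]
```

Emit:
step_arm(
  moves=[
    [[0, -0.001, 0], [0, 0, 0], -1],
    [[0, -0.001, 0], [0, 0, 0], -1],
    [[0, -0.001, 0], [0, 0, 0], -1],
    [[0, -0.001, 0], [0, 0, 0], -1],
    [[0, -0.001, 0], [0, 0, 0], -1],
    [[0, -0.001, 0], [0, 0, 0], -1],
    [[0, -0.001, 0], [0, 0, 0], -1],
    [[0, -0.001, 0], [0, 0, 0], -1],
  ],
)

```text
clock: 38.45
eef_pos: [405.1, 285.0, 145.8]
tcp_rot: [-3.136, 0.001, 1.668]
contact_force: [-0.6, -0.6, -7.5]
opening: 0.158
grasp_force: 89.6
```

```bash
python3 -c "
import c3
from est import *
c3.go(ty=[-.001]*8,n=4)
o,s=est(4,False);print(np.round(o[:,1:3],3))
m=np.nanmean(o[:,1:3],axis=1)
if abs(m).max()<.03 and abs(m[-1]-m[0])<.006 and s['grasp_force']>50: print('signing',r.sign_off())
"
```

```text
t 38.65 stripe [-0.007 -0.008 -0.006 -0.007] batt [-0.002 -0.005 -0.005 -0.004] p 0.001 pos [405.1 285.  145.8] yaw 1.668 grip 90
phi -0.005 v 0.002 db -0.004 rms 0.15 n 12
ty [-0.002, -0.001, -0.0, 0.001, 0.001, 0.001, 0.001, 0.001]
phi [-0.005, -0.004, -0.003, -0.003, -0.002, -0.002, -0.002, -0.002, -0.001, -0.001, -0.0, 0.0, 0.0, 0.0]
v [0.01, 0.01, 0.01, 0.0, 0.0, 0.0, 0.0, 0.0, 0.0, 0.0, 0.0, 0.0, 0.0, -0.0]
[[-0.009 -0.005]
 [-0.008 -0.005]
 [-0.008 -0.003]
 [-0.009 -0.003]]
the job is handed in; nothing more can be done
signing None
```

I handed the job in at about 39 s: by my measurements the lens had been about 200 mm in front of the board for roughly 10 s, mast standing still within 0.01 rad of upright and the rover still gripped at 90 N; the mast did fall back onto its stop on the first carry, about 180 mm from the start (limit 200 mm), so I re-erected it, and the verdict itself was not shown.

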